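# Post a spent battery through a pedal-lid collection box

### The arm

A 7-joint arm with a two-finger parallel gripper is mounted at the origin on the work surface. World frame = base frame: x ahead of the robot, y to its left, z up, the work surface at z = 0. Lengths are in mm, angles in rad, forces in N, time in s.
With the tool pointing down it reaches from about 350 to 900 mm from the base axis. Payload 19.9 kg.
Tool frame: the origin (TCP) lies between the finger pads; the fingertips stand 11 mm ahead of it and the grasp point (between the pads) lies 8 mm behind it; z points along the fingers, x is the direction in which the jaws open and shut, and the axes are right-handed (so a half turn about z gives the same grasp; the last joint's range is limited). The gripper opens to 85 mm and grips with 20 to 120 N. Pads are 22 mm wide; open, the fingers measure 114 mm over their backs; the gripper's body (76 mm by 85 mm) begins 54 mm behind the grasp point. The pads swing forward as they close: fully open they stand 13 mm farther back than shut.
Start: joints at [-1.24, 0.417, -0.01, 1.614, 0.005, 1.111, -0.053], TCP at [227.629, 582.051, 205.56] pointing down, gripper open.
Joint ranges: [-2.81, 2.81], [-0.39, 2.02], [-1.27, 1.25], [0.06, 2.57], [-1.19, 4.33], [0.19, 2], [-2.82, 2.82]. Speed limits (rad/s): [1.89, 1.89, 2.39, 2.39, 3.01, 3.01, 3.01].

### API

Orientations are given as [roll, pitch, yaw] about the fixed x, y, z axes, in that order (R = Rz(yaw) Ry(pitch) Rx(roll)).
In Python, from plant import ctrl gives the robot as it stands.
- The arm moves only by the tool arm_command, never from a script. Its argument "motion" is a list of rows, each an object of numbers: "ax", "ay", "az": the turn, a rotation vector about the tool's x, y, z in rad; "dx", "dy", "dz": the shift along the tool's x, y, z in m; "grip": the finger opening in m, from 0 to 0.0854. A call has 1 to 20 rows; each row is the pose to reach, as a shift and turn from the pose measured when the call began, along the tool's axes at that moment; what a row does not reach only later rows make up. A row lasts 1/8 s, in which the tool goes at most 62.5 mm and 10.7 degrees, less where a joint would pass 70% of its speed; a pose out of reach is approached as far as the arm can. A call with a gripper value outside its range is refused whole. The fingers move at their own pace and stop on an object; "squeeze" is the grip in N (left out, the last holds). Time passes only in rows, so rows that repeat a pose let the fingers close. It gives the time, the measured TCP pose, the force and the opening at its end, in the units of the state.
- ctrl.state(): the state, without advancing time (a new reading comes with each control period).
- ctrl.get_image(name): name is "side" or "top"; returns the picture (384x512x3 uint8, red, green, blue); there is no depth.
- ctrl.calibration(name): a dict with "fx", "fy", "cx", "cy" (pixels), "T" (4x4, takes a point from camera to world coordinates). Camera axes: x right, y up, looking along -z (the intrinsics and any distortion apply to the point x, -y, -z); pixel columns grow to the right and rows downward; lengths in mm; the calibration is good to about 2 mm. A picture is of the moment at which its call begins. calibration takes no time and is no camera call.
- ctrl.close_job(): hands the job in, once; it reports no verdict.
The state is a dict: "time_s": time; "joints": joint angles; "qd": joint speeds; "joint_torque": joint torques, N m; "ee_pos": TCP position; "orientation": TCP orientation; "force": force on the tool from outside, world axes, zero at the start; "wrist_torque": the same for the moment, N m; "opening": finger opening in mm.
Only numpy, scipy, OpenCV 4.12 (cv2) and the standard library are available. Lean on these libraries where they do the work, as an engineer would, in place of code of your own. Each camera call takes 0.05 s, during which the arm holds its last target.

### The job

Lay the yellow spent battery crosswise on the sloping chute of the battery box, so that it rolls down and rests against the closed lid's front flap. Then press the box's pedal down until you feel it firm against its stop, without stamping on it, and keep it pressed there until the battery has dropped inside. Ease the pedal slowly back up so that the lid comes down shut without slamming, and leave the blue battery, the cup and the clock where they are.

Things in the scene. Friction and masses are not known exactly. Their poses are not given: they have to be found in the camera images.
- spent_mid (a point): Centre of the spent battery: a loose yellow cylinder with a black end band, 33 mm across, 61 mm long, 130 g, lying on a low dark wooden cradle. x runs along the battery's length; it rolls freely about x. On the cradle its centre is 21.5 mm above the desk. The cradle is a 5 mm plate with four 7 mm high blocks under the battery's ends; the middle 45 mm of the length is free for fingers from both sides.
- fresh_mid (a point): Centre of the blue fresh battery, same size, on an identical cradle; leave it alone. The two cradles may be swapped.
- battery_box: Fixed white and orange box, 210 mm long (x), 92 mm wide (y). Origin on the desk under its middle; x points from the pedal end (front) to the lid hinge end (rear), z up. On its front half (x -110 to 0 mm) is the open grey chute, 80 mm wide between 15 mm high side walls, sloping down 11 degrees towards +x. The rear half (x 0 to 100 mm) is the hollow bin under the lid, with its rim 114 mm above the desk. The inner floor is 6 mm above the desk.
- chute_mid (a point): Point on the chute's surface, midway between its side walls, 62 mm before the lid's front flap; about 93 mm above the desk; axes as battery_box. Good place to set the battery down, its length along y; let go, and it rolls towards +x and stops against the flap.
- pedal: Steel pedal lever hinged on the box's front, 58 mm above the desk (origin on the hinge); it points to -x of the box and carries a dark tread plate 44 mm long, 56 mm wide. Spring and lid push it up with roughly 4 N at first, 7 N near the end. It sinks until the tread meets a rubber-tipped stop, where the force rises steeply, about 9 N per mm. Never press it with more than 22 N.
- pedal_top (a point): Middle of the tread's upper surface, 77 mm from the pedal's hinge, about 66 mm above the desk when up. Moves with the pedal. Press here from above.
- lid (a joint): Opening angle of the orange lid, hinged at the rear of the box and linked to the pedal: 0 shut, growing as it rises, 2.6 times the pedal's angle, somewhere from 0.65 to 1.05 rad when the pedal is on its stop. Let go, it slams.
- stop: Stop under the tread: a dark nut, 20 mm across, fixed on the box's foot (origin at the nut's underside, 6 mm above the desk), with a rubber-tipped brass screw standing out of it. How far the screw stands out differs every time and is not given, so the tread's travel at its middle is anything from 20 to 31 mm: feel for it, and keep pressing lightly on it. It does not move when pressed.
- cup: Blue mug with a handle, 80 mm across, 60 mm tall, loose; origin at the centre of its underside. Leave alone.
- clock: Black round alarm clock, 90 mm across, 120 mm tall, loose; origin at the centre of its underside. Leave alone.
There are look-alikes about, which are no part of the job. Leave any pink look-alike of the part that bears spent_mid alone.

How it is judged (in metres and radians):
On the way, in this order (a step that is already met when the one before it is completed fails the run):
1. the spent battery, let go, lies on the chute against the closed lid's flap (x of spent_mid in the frame of battery_box between -0.045 and 0 m and z of spent_mid in the frame of battery_box between 0.085 and 0.115 m and contact force between each of the arm, the fingers and spent below 0.2 N and value of joint lid below 0.06 rad), for 0.3 s.
2. the pedal is held on its stop, the lid up, and the battery has dropped inside (value of joint lid above 0.6 rad and contact force between pedal and stop above 1 N and z of spent_mid in the frame of battery_box below 0.06 m and x of spent_mid in the frame of battery_box above -0.105 m), for 0.3 s.
At the end, for the whole second after the job is handed in: The spent battery lies at rest inside the box (centre less than 60 mm above the desk, within the walls) and the lid is shut (within 0.06 rad) (value of joint lid below 0.06 rad and z of spent_mid in the frame of battery_box between 0 and 0.06 m and x of spent_mid in the frame of battery_box between -0.105 and 0.1 m and y of spent_mid in the frame of battery_box between -0.046 and 0.046 m and linear speed of spent below 0.05 m/s); the robot touches nothing.
It fails at once if the pedal is stamped on: more than 22 N on it (contact force between any of the fingers, the arm and pedal above 22 N).
It fails at once if the lid slams: it falls faster than 1.8 rad/s (velocity of joint lid below -1.8 rad/s).
It fails at once if the blue battery is moved by over 20 mm (distance of fresh_mid from where it was at the start of the episode above 0.02 m).
It fails at once if the cup is moved by over 20 mm (distance of cup from where it was at the start of the episode above 0.02 m).
It fails at once if the clock is moved by over 20 mm (distance of clock from where it was at the start of the episode above 0.02 m).
It also fails if it takes over 67 s, if anything falls off the work surface, if the arm or the gripper's body presses on something with over 40 N, if the wrist force passes 120 N, or if a joint passes its speed limit or range.

## Working session

There is one attempt and no reset: what is moved stays moved. The work goes in short steps, Python scripts to look and compute and a tool call to move; the robot and the scene stay as the last step left them, time stands still between calls to the robot, and variables do not carry over. Pictures are saved under pics/ and viewed, and the job is handed in when it is done.

Besides the shell and the picture viewer there is one more tool, called after ">>>" as a command line: name --argument value ..., lists and objects as JSON in quotes. arm_command: Moves the arm, as the interface text tells. Its arguments: {"type":"object","properties":{"motion":{"type":"array"},"squeeze":{"type":"number"}},"required":["motion"]}

```bash
ls; mkdir -p pics; python3 - <<'E'
from plant import ctrl
import cv2,json
print(ctrl.state())
for n in("side","top"):
    im=ctrl.get_image(n); cv2.imwrite(f"pics/{n}0.png",im[:,:,::-1])
    c=ctrl.calibration(n); print(n,c)
E
```

```text
pics
{'time_s': 0.0, 'joints': array([-1.23952999,  0.41798394, -0.01026132,  1.61421251,  0.00471492,
        1.11069717, -0.0529825 ]), 'qd': array([-0.00043435, -0.00046887,  0.00085554, -0.00177628,  0.00027837,
       -0.00015047, -0.00094124]), 'joint_torque': array([ 7.92225183e-04, -8.64417386e+01,  6.79852758e-01, -4.34887505e+01,
        1.91722973e-02,  7.50542415e-03, -2.17141206e-05]), 'ee_pos': array([227.51575412, 581.68859589, 204.93816122]), 'orientation': array([3.14146837e+00, 1.27232458e-03, 1.19802434e+00]), 'force': array([-0.07128232,  0.32432162,  0.40445445]), 'wrist_torque': array([-0.01426805,  0.0097231 ,  0.02906759]), 'opening': 85.27643430350582}
side {'fx': 397.61853927245556, 'fy': 397.61853927245556, 'cx': 258.699476222607, 'cy': 196.32271770335174, 'T': array([[ 9.99784856e-01,  5.66101695e-03, -1.99548166e-02,
         5.61267319e+02],
       [-1.89975693e-02,  6.36108532e-01, -7.71365690e-01,
        -7.33795236e+02],
       [ 8.32671483e-03,  7.71578829e-01,  6.36079222e-01,
         7.36814746e+02],
       [ 0.00000000e+00,  0.00000000e+00,  0.00000000e+00,
         1.00000000e+00]])}
top {'fx': 429.6783745232101, 'fy': 429.6783745232101, 'cx': 253.86873861521195, 'cy': 196.77528299793238, 'T': array([[-1.30410863e-02,  9.98239867e-01, -5.78541085e-02,
         5.25167570e+02],
       [-9.99902658e-01, -1.33061063e-02, -4.19795625e-03,
         3.54523191e+01],
       [-4.96038021e-03,  5.77937309e-02,  9.98316222e-01,
         1.11371561e+03],
       [ 0.00000000e+00,  0.00000000e+00,  0.00000000e+00,
         1.00000000e+00]])}
```

View pics/side0.png

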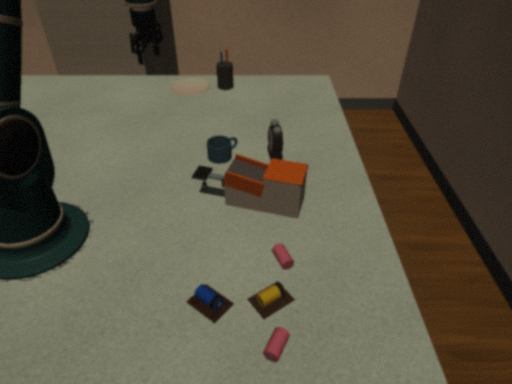

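View pics/top0.png

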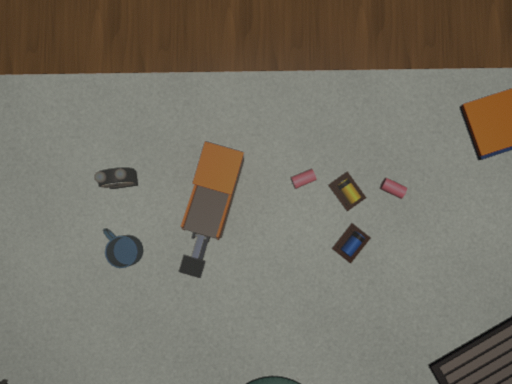

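The side and top views show the yellow battery at about (350,191) in the top view, on a tilted cradle with pink look-alikes to either side. The box is at about (213,190), with its pedal at (192,266). Next I'll measure these.

```bash
cat > h.py <<'E'
import numpy as np,cv2
from plant import ctrl
C={n:ctrl.calibration(n) for n in("side","top")}
def ray(n,u,v):
    c=C[n];d=np.array([(u-c['cx'])/c['fx'],-(v-c['cy'])/c['fy'],-1.]);return c['T'][:3,3],c['T'][:3,:3]@d
def onz(n,u,v,z):
    o,d=ray(n,u,v);return o+d*(z-o[2])/d[2]
def proj(n,p):
    c=C[n];q=c['T'][:3,:3].T@(np.asarray(p,float)-c['T'][:3,3]);return c['cx']+c['fx']*q[0]/-q[2],c['cy']+c['fy']*q[1]/q[2]
def two(a,b):
    (o1,d1),(o2,d2)=ray("side",*a),ray("top",*b)
    A=np.stack([d1,-d2],1);s=np.linalg.lstsq(A,o2-o1,rcond=None)[0]
    p,q=o1+s[0]*d1,o2+s[1]*d2;return (p+q)/2,np.linalg.norm(p-q)
def comps(n,im,lo,hi,amin=20):
    hsv=cv2.cvtColor(im,cv2.COLOR_RGB2HSV);m=cv2.inRange(hsv,lo,hi)
    k,l,st,ce=cv2.connectedComponentsWithStats(m)
    out=[]
    for i in range(1,k):
        if st[i,4]>=amin:
            pts=np.argwhere(l==i)[:,::-1].astype(np.float32)
            out.append((st[i,4],ce[i],cv2.minAreaRect(pts),pts))
    return out
E
python3 - <<'E'
from h import *
for n in("side","top"):
    im=cv2.imread(f"pics/{n}0.png")[:,:,::-1].copy()
    for nm,lo,hi in(("yel",(20,120,60),(33,255,255)),("org",(5,150,60),(17,255,255)),("blue",(105,120,50),(125,255,255))):
        for a,c,r,p in comps(n,im,lo,hi): print(n,nm,a,c.round(1),[np.round(x,1) for x in r])
    def crop(x,y,w,h,f): return cv2.resize(im[y:y+h,x:x+w,::-1],None,fx=f,fy=f,interpolation=cv2.INTER_CUBIC)
    if n=="top": cv2.imwrite("pics/tb.png",crop(165,130,100,150,4)); cv2.imwrite("pics/tc.png",crop(285,160,130,110,5))
    else: cv2.imwrite("pics/sb.png",crop(180,110,140,110,5)); cv2.imwrite("pics/sc.png",crop(180,235,130,130,5))
E
```

```text
side yel 310 [268.8 294.5] [array([268.4, 294.8]), array([14.8, 24.3]), np.float64(61.4)]
side org 19493 [436.2 255.8] [array([439.3, 242. ]), array([314.8,  84.9]), np.float64(68.9)]
side org 1036 [280.1 169.9] [array([270.1, 168.4]), array([71.8, 22.9]), np.float64(9.8)]
side org 588 [243.3 183.4] [array([243.3, 183.6]), array([40.2, 14.9]), np.float64(18.4)]
side blue 238 [204.8 293.8] [array([204.6, 293.6]), array([18. , 13.8]), np.float64(36.9)]
top yel 225 [350.8 193. ] [array([350.9, 193.2]), array([18.8, 12.4]), np.float64(55.0)]
top org 2286 [491.  121.3] [array([494.9, 122.2]), array([54. , 50.9]), np.float64(72.3)]
top org 1872 [217.  171.8] [array([211.8, 189.2]), array([39.8, 87.3]), np.float64(15.8)]
top blue 45 [496.3 152.6] [array([496.5, 152.5]), array([ 1.3, 30.4]), np.float64(71.6)]
top blue 211 [351.2 245.6] [array([351.2, 245.5]), array([11.7, 18.2]), np.float64(37.9)]
```

View pics/tb.png

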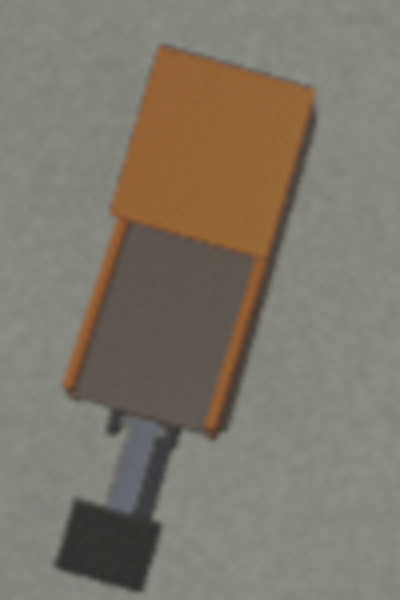

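View pics/tc.png

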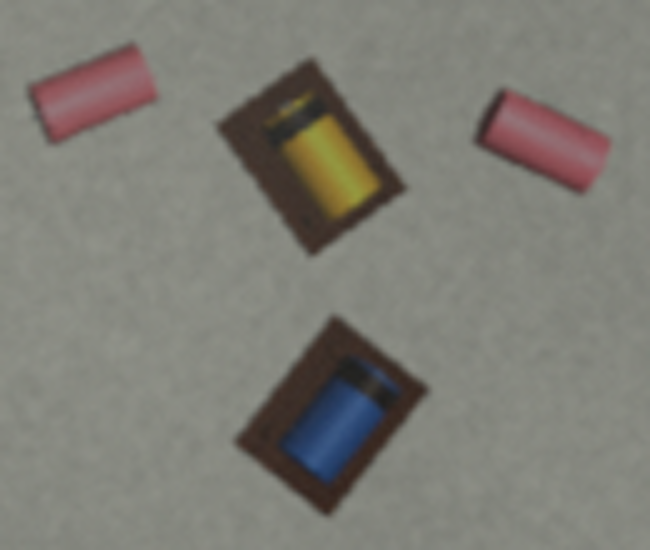

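View pics/sb.png

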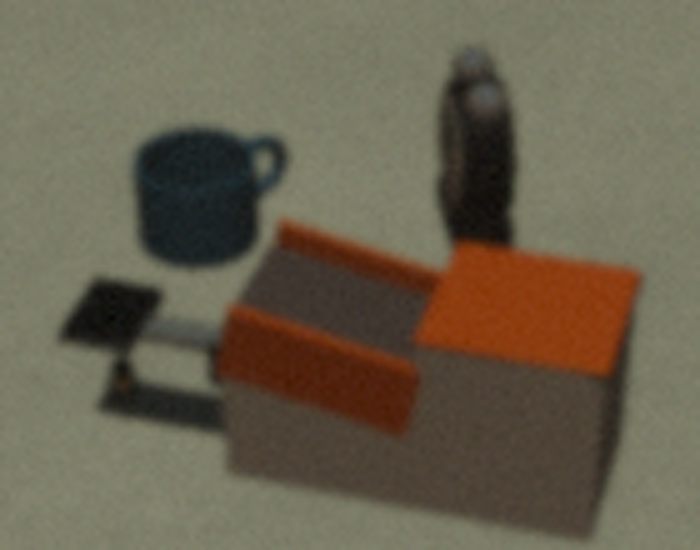

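View pics/sc.png

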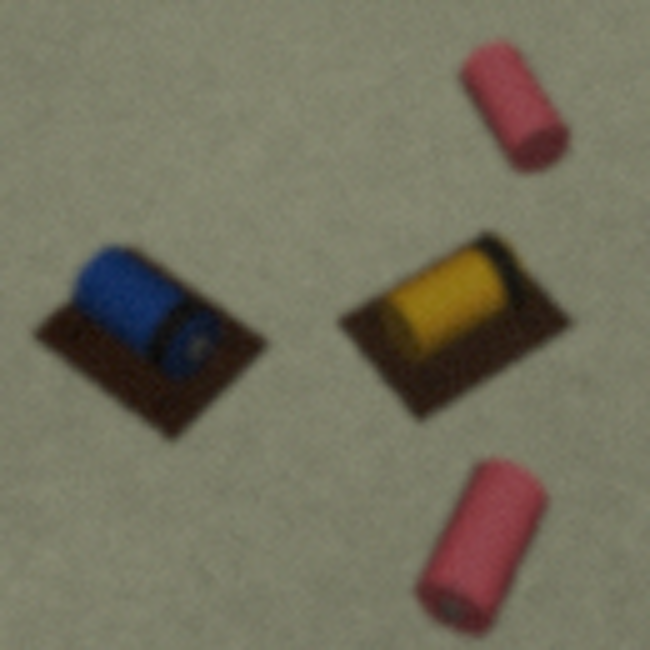

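```bash
python3 - <<'E'
from h import *
t=lambda l,ox,oy,f:[((x-(f-1)/2)/f+ox,(y-(f-1)/2)/f+oy) for x,y in l]
lid_t=t([(160,45),(313,90),(265,257),(112,213)],165,130,4)   # rearL rearR frontR frontL
lid_s=t([(640,272),(607,373),(415,343),(457,243)],180,110,5) 
# side order: rear-left(y+ far) is... list raw triangulations for best matching
import itertools
# top: 0 rear-left(+y) ;1 rear-right;2 front-right;3 front-left
P=[]
for i in range(4):
    p,e=two(lid_s[i],lid_t[i]);P.append(p);print("lid",i,p.round(1),round(e,1))
P=np.array(P)
for a,b in((0,1),(1,2),(2,3),(3,0)):print(a,b,np.linalg.norm(P[a]-P[b]).round(1))
for z in(114,117,120):
    L=np.array([onz("top",*q,z) for q in lid_t]);print(z,L[:,:2].round(1).tolist(),[np.linalg.norm(L[a]-L[b]).round(1) for a,b in((0,1),(1,2),(2,3),(3,0))])
    ax=(L[0]+L[1]-L[2]-L[3]);print(np.degrees(np.arctan2(ax[1],ax[0])), np.degrees(np.arctan2(*( (L[0]-L[1]+L[3]-L[2])[[1,0]])))-90)
ped_t=t([(75,500),(160,520),(143,590),(55,567)],165,130,4)
L=np.array([onz("top",*q,66) for q in ped_t]);print("ped",L.round(1).tolist(),L.mean(0))
ped_s=t([(97,280),(163,290),(127,347),(60,340)],180,110,5)
print("ped side",np.array([onz("side",*q,66) for q in ped_s]).round(1).tolist())
print("pedc",two(np.mean(ped_s,0),np.mean(ped_t,0)))
cr_t=t([(312,57),(220,125),(312,255),(407,187)],285,160,5)
L=np.array([onz("top",*q,5) for q in cr_t]);print("cradle top",L.round(1).tolist(),L.mean(0))
for a,b in((0,1),(1,2),(2,3),(3,0)):print(np.linalg.norm(L[a]-L[b]),np.degrees(np.arctan2(*(L[b]-L[a])[[1,0]])))
cr_s=t([(340,322),(487,240),(573,322),(420,420)],180,235,5)
S=np.array([onz("side",*q,5) for q in cr_s]);print("cradle side",S.round(1).tolist(),S.mean(0))
print("bat",onz("top",*t([(325,153)],285,160,5)[0],28)) 
E
```

```text
lid 0 [715.8 153.1 118.3] 0.8
lid 1 [688.4  63.9 118.1] 1.5
lid 2 [591.4  93.1 115.9] 1.8
lid 3 [617.5 181.7 118.4] 0.7
0 1 93.3
1 2 101.4
2 3 92.4
3 0 102.4
114 [[716.2, 153.6], [688.3, 64.1], [590.6, 93.2], [617.5, 182.3]] [np.float64(93.8), np.float64(102.0), np.float64(93.1), np.float64(102.7)]
-16.40302213797101 -17.05699695783693
117 [[715.6, 153.3], [687.8, 64.0], [590.4, 93.0], [617.3, 181.9]] [np.float64(93.5), np.float64(101.7), np.float64(92.8), np.float64(102.4)]
-16.40302213797101 -17.05699695783693
120 [[715.1, 152.9], [687.3, 63.9], [590.2, 92.8], [617.0, 181.4]] [np.float64(93.2), np.float64(101.4), np.float64(92.6), np.float64(102.1)]
-16.403022137971025 -17.056996957836986
ped [[447.6, 212.7, 66.0], [434.9, 161.2, 66.0], [393.0, 171.7, 66.0], [407.5, 224.9, 66.0]] [420.76504102 192.61966949  66.        ]
ped side [[410.6, 222.3, 66.0], [449.8, 211.9, 66.0], [433.7, 157.1, 66.0], [395.6, 164.0, 66.0]]
pedc (array([420.98102394, 193.19422651,  62.42368592]), np.float64(1.1960423701560765))
cradle top [[653.1, -202.0, 5.0], [618.4, -153.6, 5.0], [550.5, -199.4, 5.0], [585.0, -249.3, 5.0]] [ 601.7485577  -201.08257317    5.        ]
59.591453090038584 125.61687699044919
81.87441155442289 -145.96728410773972
60.621055863456824 -55.37542610303109
82.90227770578484 34.75782458595587
cradle side [[553.0, -201.6, 5.0], [620.3, -157.5, 5.0], [655.8, -202.9, 5.0], [586.9, -251.5, 5.0]] [ 603.97361484 -203.38001899    5.        ]
bat [ 601.52306585 -202.43015817   28.        ]
```

```bash
cat >> h.py <<'E'
from scipy.spatial.transform import Rotation as Ro
def go(pos,yaw):
    s=ctrl.state();R=Ro.from_euler('xyz',s['orientation']);T=Ro.from_euler('xyz',[np.pi,0,yaw])
    d=R.inv().apply(np.array(pos)-s['ee_pos'])/1000;a=(R.inv()*T).as_rotvec()
    print("d",d.round(4),"a",a.round(3),"t",s['time_s'],"p",s['ee_pos'].round(1),"F",s['force'].round(2),"op",s['opening'])
E
python3 - <<'E'
from h import *
go((602.3,-202,120),np.radians(-55.4))
E
```

```text
d [-0.5933  0.6345  0.0858] a [1.000e-03 1.000e-03 2.165e+00] t 0.1 p [227.5 581.7 205. ] F [-0.84  0.06  0.18] op 85.5215224317144
```

>>> arm_command --motion '[{"dx": -0.5933, "dy": 0.6345, "dz": 0, "az": 2.165, "grip": 0.07}, {"dx": -0.5933, "dy": 0.6345, "dz": 0, "az": 2.165, "grip": 0.07}, {"dx": -0.5933, "dy": 0.6345, "dz": 0, "az": 2.165, "grip": 0.07}, {"dx": -0.5933, "dy": 0.6345, "dz": 0, "az": 2.165, "grip": 0.07}, {"dx": -0.5933, "dy": 0.6345, "dz": 0, "az": 2.165, "grip": 0.07}, {"dx": -0.5933, "dy": 0.6345, "dz": 0, "az": 2.165, "grip": 0.07}, {"dx": -0.5933, "dy": 0.6345, "dz": 0, "az": 2.165, "grip": 0.07}, {"dx": -0.5933, "dy": 0.6345, "dz": 0, "az": 2.165, "grip": 0.07}, {"dx": -0.5933, "dy": 0.6345, "dz": 0, "az": 2.165, "grip": 0.07}, {"dx": -0.5933, "dy": 0.6345, "dz": 0, "az": 2.165, "grip": 0.07}, {"dx": -0.5933, "dy": 0.6345, "dz": 0, "az": 2.165, "grip": 0.07}, {"dx": -0.5933, "dy": 0.6345, "dz": 0, "az": 2.165, "grip": 0.07}, {"dx": -0.5933, "dy": 0.6345, "dz": 0, "az": 2.165, "grip": 0.07}, {"dx": -0.5933, "dy": 0.6345, "dz": 0, "az": 2.165, "grip": 0.07}, {"dx": -0.5933, "dy": 0.6345, "dz": 0, "az": 2.165, "grip": 0.07}, {"dx": -0.5933, "dy": 0.6345, "dz": 0, "az": 2.165, "grip": 0.07}, {"dx": -0.5933, "dy": 0.6345, "dz": 0, "az": 2.165, "grip": 0.07}, {"dx": -0.5933, "dy": 0.6345, "dz": 0, "az": 2.165, "grip": 0.07}]'

```text
invalid input at $.motion[0]: expected keys ax, ay, az, dx, dy, dz, grip
```

>>> arm_command --motion '[{"ax": 0, "ay": 0, "dx": -0.5933, "dy": 0.6345, "dz": 0, "az": 2.165, "grip": 0.07}, {"ax": 0, "ay": 0, "dx": -0.5933, "dy": 0.6345, "dz": 0, "az": 2.165, "grip": 0.07}, {"ax": 0, "ay": 0, "dx": -0.5933, "dy": 0.6345, "dz": 0, "az": 2.165, "grip": 0.07}, {"ax": 0, "ay": 0, "dx": -0.5933, "dy": 0.6345, "dz": 0, "az": 2.165, "grip": 0.07}, {"ax": 0, "ay": 0, "dx": -0.5933, "dy": 0.6345, "dz": 0, "az": 2.165, "grip": 0.07}, {"ax": 0, "ay": 0, "dx": -0.5933, "dy": 0.6345, "dz": 0, "az": 2.165, "grip": 0.07}, {"ax": 0, "ay": 0, "dx": -0.5933, "dy": 0.6345, "dz": 0, "az": 2.165, "grip": 0.07}, {"ax": 0, "ay": 0, "dx": -0.5933, "dy": 0.6345, "dz": 0, "az": 2.165, "grip": 0.07}, {"ax": 0, "ay": 0, "dx": -0.5933, "dy": 0.6345, "dz": 0, "az": 2.165, "grip": 0.07}, {"ax": 0, "ay": 0, "dx": -0.5933, "dy": 0.6345, "dz": 0, "az": 2.165, "grip": 0.07}, {"ax": 0, "ay": 0, "dx": -0.5933, "dy": 0.6345, "dz": 0, "az": 2.165, "grip": 0.07}, {"ax": 0, "ay": 0, "dx": -0.5933, "dy": 0.6345, "dz": 0, "az": 2.165, "grip": 0.07}, {"ax": 0, "ay": 0, "dx": -0.5933, "dy": 0.6345, "dz": 0, "az": 2.165, "grip": 0.07}, {"ax": 0, "ay": 0, "dx": -0.5933, "dy": 0.6345, "dz": 0, "az": 2.165, "grip": 0.07}, {"ax": 0, "ay": 0, "dx": -0.5933, "dy": 0.6345, "dz": 0, "az": 2.165, "grip": 0.07}, {"ax": 0, "ay": 0, "dx": -0.5933, "dy": 0.6345, "dz": 0, "az": 2.165, "grip": 0.07}, {"ax": 0, "ay": 0, "dx": -0.5933, "dy": 0.6345, "dz": 0, "az": 2.165, "grip": 0.07}, {"ax": 0, "ay": 0, "dx": -0.5933, "dy": 0.6345, "dz": 0, "az": 2.165, "grip": 0.07}]'

```text
time_s: 2.35
ee_pos: [602.4, -200.7, 206.0]
orientation: [3.141, -0.0, -0.966]
force: [-0.3, -0.1, 0.6]
opening: 70.0
```

```bash
python3 - <<'E'
from h import *
go((602.3,-202,24),np.radians(-55.4))
E
```

```text
d [0.0009 0.0008 0.182 ] a [ 0.    -0.     0.001] t 2.35 p [ 602.4 -200.7  206. ] F [-0.34 -0.12  0.56] op 70.01017594863461
```

>>> arm_command --motion '[{"ax": 0, "ay": 0, "az": 0, "dx": 0.001, "dy": 0.001, "dz": 0.05, "grip": 0.07}, {"ax": 0, "ay": 0, "az": 0, "dx": 0.001, "dy": 0.001, "dz": 0.1, "grip": 0.07}, {"ax": 0, "ay": 0, "az": 0, "dx": 0.001, "dy": 0.001, "dz": 0.14, "grip": 0.07}, {"ax": 0, "ay": 0, "az": 0, "dx": 0.001, "dy": 0.001, "dz": 0.165, "grip": 0.07}, {"ax": 0, "ay": 0, "az": 0, "dx": 0.001, "dy": 0.001, "dz": 0.175, "grip": 0.07}, {"ax": 0, "ay": 0, "az": 0, "dx": 0.001, "dy": 0.001, "dz": 0.182, "grip": 0.07}, {"ax": 0, "ay": 0, "az": 0, "dx": 0.001, "dy": 0.001, "dz": 0.182, "grip": 0.07}, {"ax": 0, "ay": 0, "az": 0, "dx": 0.001, "dy": 0.001, "dz": 0.182, "grip": 0.07}]'

```text
time_s: 3.35
ee_pos: [602.7, -202.3, 24.9]
orientation: [-3.141, -0.001, -0.965]
force: [0.0, 0.0, -0.3]
opening: 70.0
```

```bash
python3 - <<'E'
from h import *
a=ctrl.get_image("top");b=ctrl.get_image("side")
f=lambda i:cv2.resize(i[:,:,::-1],None,fx=4,fy=4,interpolation=cv2.INTER_CUBIC)
cv2.imwrite("pics/g1.png",np.hstack([f(a[150:250,295:395]),f(b[230:330,220:320])]))
go((602.3,-202,24),np.radians(-55.4))
E
```

```text
d [-0.0004  0.0001  0.0006] a [-0.    -0.001  0.001] t 3.45 p [ 602.6 -202.3   24.6] F [ 0.92 -0.75  0.4 ] op 69.90520346226741
```

View pics/g1.png

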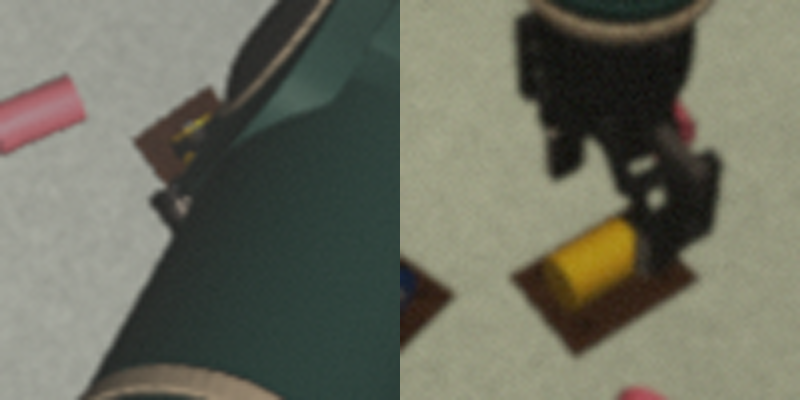

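```bash
python3 - <<'E'
from h import *
u=np.array([np.cos(-.966),np.sin(-.966),0])
c=np.array([602.6,-202.3,0])
for s in(-1,1):
  for h in (14,24):
    q=proj("side",c+s*35*u+[0,0,h]);print(s,h,[400+(q[0]-220)*4,(q[1]-230)*4])
q=proj("side",[602.3,-202,21.5]);print([400+(q[0]-220)*4,(q[1]-230)*4])
E
```

```text
-1 14 [np.float64(563.2895836688497), np.float64(223.857279628402)]
-1 24 [np.float64(563.5000168099423), np.float64(212.5810204593604)]
1 14 [np.float64(640.3435552099011), np.float64(310.5031658913465)]
1 24 [np.float64(641.1467067652372), np.float64(299.2972137763145)]
[np.float64(600.6463807069472), np.float64(257.223309564416)]
```

```bash
python3 - <<'E'
from h import *
b=ctrl.get_image("side")
i=cv2.resize(b[190:320,210:330,::-1],None,fx=5,fy=4.6,interpolation=cv2.INTER_CUBIC)
i=cv2.convertScaleAbs(i,alpha=2.2,beta=10)
cv2.imwrite("pics/g2.png",i)
E
```

```text
(no output)
```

View pics/g2.png

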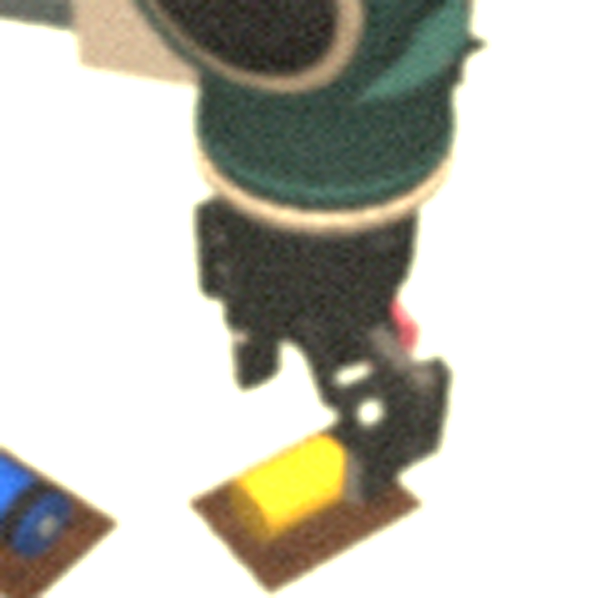

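```bash
python3 - <<'E'
from h import *
b=ctrl.get_image("side");a=ctrl.get_image("top")
i=cv2.resize(b[240:320,230:320,::-1],None,fx=8,fy=7.4,interpolation=cv2.INTER_CUBIC)
i=cv2.convertScaleAbs(i,alpha=1.4)
cv2.imwrite("pics/g3.png",i)
i=cv2.resize(a[160:230,310:390,::-1],None,fx=8,fy=8,interpolation=cv2.INTER_CUBIC)
i=cv2.convertScaleAbs(i,alpha=1.6)
cv2.imwrite("pics/g4.png",i)
u=np.array([np.cos(-.966),np.sin(-.966),0]);c=np.array([602.6,-202.3,0])
for s in(-1,1):
    q=proj("top",c+s*35*u+[0,0,20]);print(s,(q[0]-310)*8,(q[1]-160)*8)
E
```

```text
-1 221.94517106355624 303.6228350901954
1 399.5758742382395 176.63515283433958
```

View pics/g3.png

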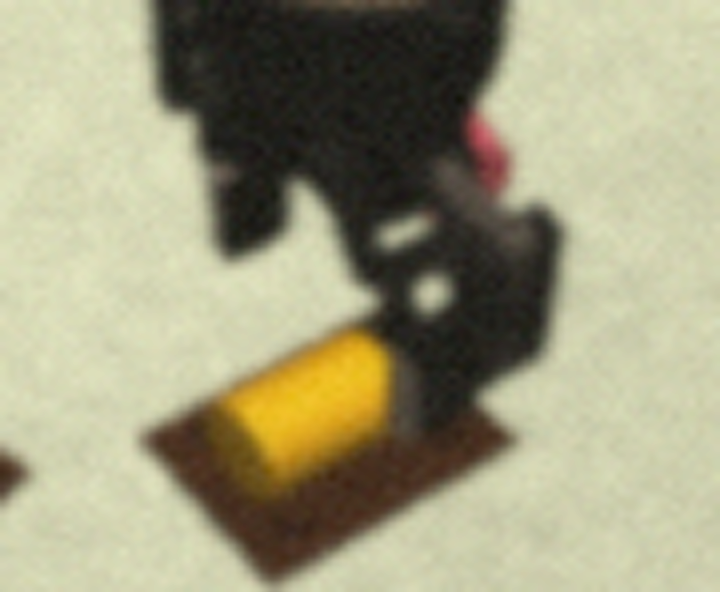

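View pics/g4.png

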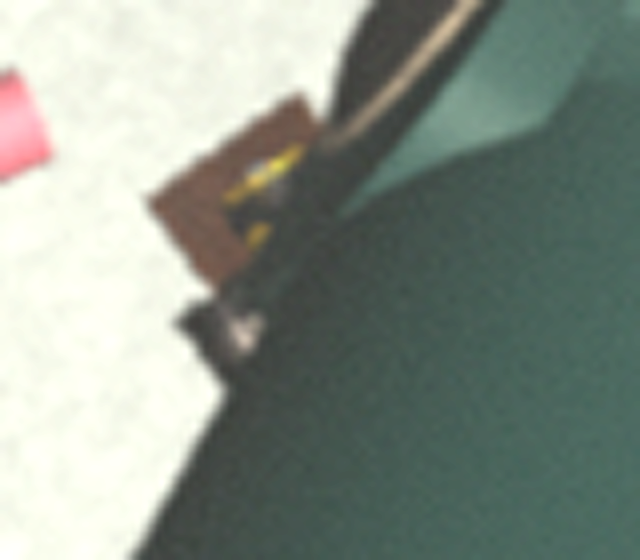

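```bash
python3 - <<'E'
from h import *
print(two((257.8,271.8),(332.9,200)),two((260,274.5),(335,202)),two((260,274.5),(338,205)))
u=np.array([np.cos(-.966),np.sin(-.966),0]);v=np.array([-u[1],u[0],0]);c=np.array([602.6,-202.3,0])
for p in((332.9,200),(338,205)):
  for z in (15,30,45):
    q=onz("top",*p,z);print(z,q.round(1),(q-c)@u,(q-c)@v)
for p in((260,274.5),(283.7,298.8),(300,270),(257.8,271.8)):
  for z in (15,30,45):
    q=onz("side",*p,z);print(z,q.round(1),((q-c)@u).round(1),((q-c)@v).round(1))
E
```

```text
(array([ 576.26969853, -156.92977461,   43.02778494]), np.float64(0.5383103743171697)) (array([ 576.21433752, -162.52607445,   40.1723521 ]), np.float64(9.212850096155845)) (array([ 572.18539038, -168.48533949,   47.33335391]), np.float64(16.86486764182907))
15 [ 577.9 -162.    15. ] -47.237325537730236 2.6047598939731915
30 [ 577.2 -159.3   30. ] -49.863614562334874 3.5451662029381588
45 [ 576.4 -156.6   45. ] -52.4899035869395 4.485572511903254
15 [ 564.9 -174.7   15. ] -44.14601657388038 -15.294247325448488
30 [ 564.4 -171.8   30. ] -46.81450908942997 -14.109478321604875
45 [ 563.8 -168.9   45. ] -49.48300160497955 -12.924709317761266
15 [ 581.5 -141.7   15. ] -61.9 17.1
30 [ 581.1 -154.    30. ] -52.0 9.8
45 [ 580.7 -166.3   45. ] -42.1 2.5
15 [ 631.6 -209.4   15. ] 22.3 19.9
30 [ 630.2 -220.3   30. ] 30.5 12.5
45 [ 628.7 -231.2   45. ] 38.6 5.1
15 [ 675.1 -129.5   15. ] -18.7 101.1
30 [ 672.8 -142.    30. ] -9.7 92.0
45 [ 670.4 -154.6   45. ] -0.7 82.9
15 [ 576.6 -133.6   15. ] -71.3 17.6
30 [ 576.3 -146.1   30. ] -61.2 10.3
45 [ 576.  -158.6   45. ] -51.1 2.9
```

The visible fingertips triangulate to about z = 43, which is higher than the stated 14 to 23. I'll partly close without touching anything and check again.

>>> arm_command --motion '[{"ax": 0, "ay": 0, "az": 0, "dx": 0, "dy": 0, "dz": 0, "grip": 0.05}, {"ax": 0, "ay": 0, "az": 0, "dx": 0, "dy": 0, "dz": 0, "grip": 0.05}, {"ax": 0, "ay": 0, "az": 0, "dx": 0, "dy": 0, "dz": 0, "grip": 0.05}, {"ax": 0, "ay": 0, "az": 0, "dx": 0, "dy": 0, "dz": 0, "grip": 0.05}]'

```text
time_s: 4.1
ee_pos: [602.4, -202.2, 24.2]
orientation: [-3.142, -0.001, -0.965]
force: [0.5, 0.6, 0.1]
opening: 49.8
```

```bash
python3 - <<'E'
from h import *
b=ctrl.get_image("side")
i=cv2.resize(b[240:320,230:320,::-1],None,fx=8,fy=7.4,interpolation=cv2.INTER_CUBIC)
i=cv2.convertScaleAbs(i,alpha=1.4)
cv2.imwrite("pics/g5.png",i)
E
```

```text
(no output)
```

View pics/g5.png

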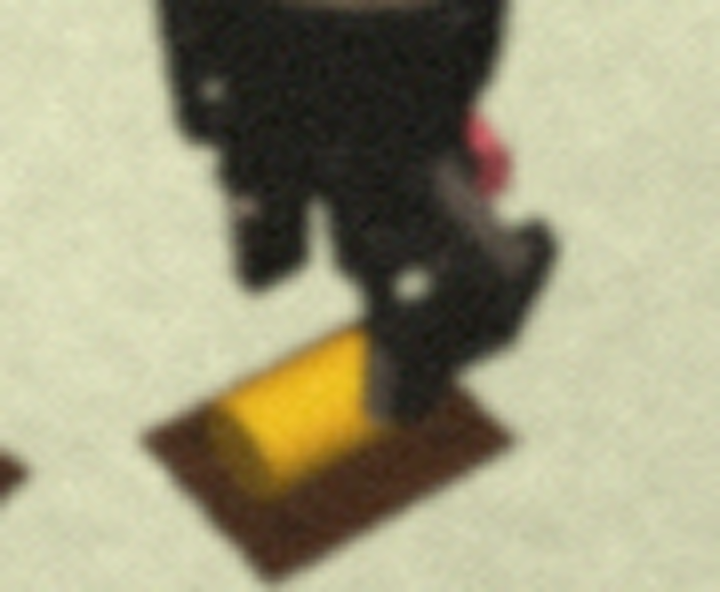

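```bash
python3 - <<'E'
from h import *
u=np.array([np.cos(-.966),np.sin(-.966),0]);v=np.array([-u[1],u[0],0]);c=np.array([602.4,-202.2,0])
for p in((261.9,279.5),(280.6,297.4),(271.2,288.5)):
  for z in (13,20,30,40):
    q=onz("side",*p,z);print(z,q.round(1),((q-c)@u).round(1),((q-c)@v).round(1))
E
```

```text
13 [ 585.6 -154.6   13. ] -48.7 13.3
20 [ 585.4 -160.2   20. ] -44.3 9.9
30 [ 585.  -168.2   30. ] -37.9 5.1
40 [ 584.7 -176.2   40. ] -31.5 0.2
13 [ 625.3 -204.2   13. ] 14.6 17.7
20 [ 624.7 -209.3   20. ] 18.5 14.3
30 [ 623.8 -216.6   30. ] 24.0 9.4
40 [ 622.9 -223.9   40. ] 29.5 4.5
13 [ 605.8 -180.    13. ] -16.3 15.4
20 [ 605.3 -185.4   20. ] -12.2 12.0
30 [ 604.7 -193.    30. ] -6.2 7.1
40 [ 604.1 -200.7   40. ] -0.3 2.3
```

>>> arm_command --motion '[{"ax": 0, "ay": 0, "az": 0, "dx": 0, "dy": 0, "dz": 0.003, "grip": 0.05}, {"ax": 0, "ay": 0, "az": 0, "dx": 0, "dy": 0, "dz": 0.006, "grip": 0.05}, {"ax": 0, "ay": 0, "az": 0, "dx": 0, "dy": 0, "dz": 0.008, "grip": 0.05}, {"ax": 0, "ay": 0, "az": 0, "dx": 0, "dy": 0, "dz": 0.008, "grip": 0.05}]'

```text
time_s: 4.65
ee_pos: [602.3, -202.2, 16.0]
orientation: [3.141, -0.001, -0.965]
force: [-0.7, -0.5, -0.8]
opening: 49.8
```

```bash
python3 - <<'E'
from h import *
b=ctrl.get_image("side")
i=cv2.resize(b[240:320,230:320,::-1],None,fx=8,fy=7.4,interpolation=cv2.INTER_CUBIC)
i=cv2.convertScaleAbs(i,alpha=1.4)
cv2.imwrite("pics/g6.png",i)
print(ctrl.state()['ee_pos'],ctrl.state()['force'])
E
```

```text
[ 602.30773481 -202.27402413   16.16855278] [-0.31983435  0.14864715  0.42196528]
```

View pics/g6.png

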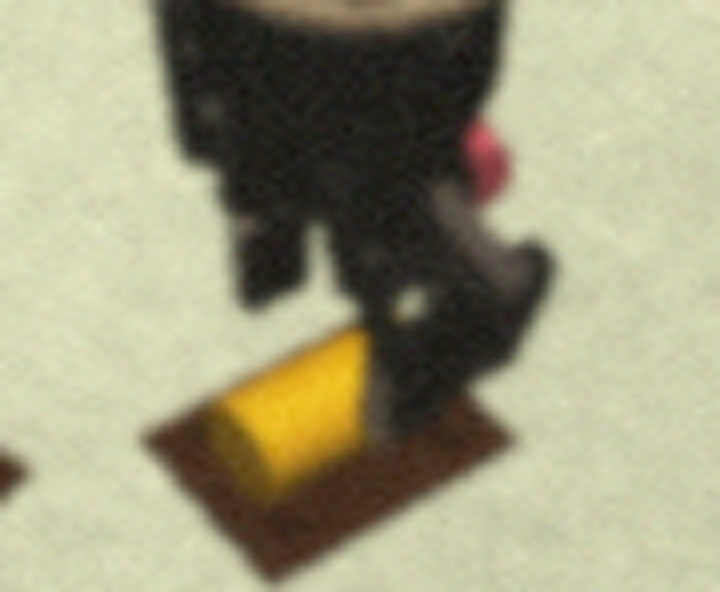

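>>> arm_command --motion '[{"ax": 0, "ay": 0, "az": 0, "dx": 0, "dy": 0, "dz": 0.002, "grip": 0.05}, {"ax": 0, "ay": 0, "az": 0, "dx": 0, "dy": 0, "dz": 0.004, "grip": 0.05}, {"ax": 0, "ay": 0, "az": 0, "dx": 0, "dy": 0, "dz": 0.005, "grip": 0.05}]'

```text
time_s: 5.08
ee_pos: [602.3, -202.3, 11.0]
orientation: [3.141, -0.001, -0.965]
force: [-0.8, 0.1, 1.0]
opening: 50.0
```

>>> arm_command --motion '[{"ax": 0, "ay": 0, "az": 0, "dx": 0, "dy": 0, "dz": 0.002, "grip": 0.05}, {"ax": 0, "ay": 0, "az": 0, "dx": 0, "dy": 0, "dz": 0.003, "grip": 0.05}, {"ax": 0, "ay": 0, "az": 0, "dx": 0, "dy": 0, "dz": 0.003, "grip": 0.05}]'

```text
time_s: 5.45
ee_pos: [602.2, -202.2, 7.9]
orientation: [3.141, -0.0, -0.965]
force: [-0.4, 0.2, 0.1]
opening: 50.0
```

```bash
python3 - <<'E'
from h import *
b=ctrl.get_image("side")
i=cv2.resize(b[240:320,230:320,::-1],None,fx=8,fy=7.4,interpolation=cv2.INTER_CUBIC)
i=cv2.convertScaleAbs(i,alpha=1.6)
cv2.imwrite("pics/g7.png",i)
print(ctrl.state()['ee_pos'],ctrl.state()['force'])
E
```

```text
[ 602.28332083 -202.23341707    7.98942459] [-0.89558496 -0.1843681   0.20391663]
```

View pics/g7.png

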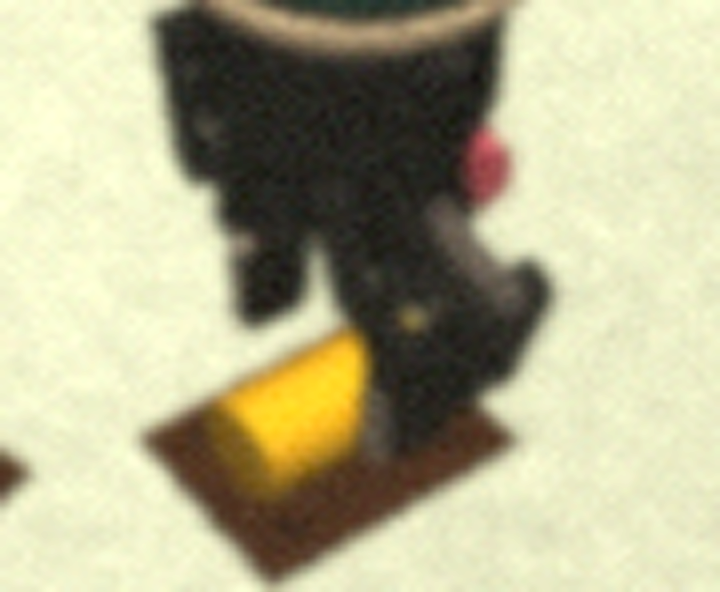

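The expected contact with the plate didn't come, and the force is still about 0, so the view is right: the tips sit well above the nominal height. I'll keep feeling downwards.

>>> arm_command --motion '[{"ax": 0, "ay": 0, "az": 0, "dx": 0, "dy": 0, "dz": 0.002, "grip": 0.05}, {"ax": 0, "ay": 0, "az": 0, "dx": 0, "dy": 0, "dz": 0.004, "grip": 0.05}, {"ax": 0, "ay": 0, "az": 0, "dx": 0, "dy": 0, "dz": 0.006, "grip": 0.05}, {"ax": 0, "ay": 0, "az": 0, "dx": 0, "dy": 0, "dz": 0.006, "grip": 0.05}]'

```text
time_s: 6.0
ee_pos: [602.2, -202.2, 1.8]
orientation: [3.141, -0.0, -0.966]
force: [-0.3, -0.3, 0.3]
opening: 49.9
```

```bash
python3 - <<'E'
from h import *
b=ctrl.get_image("side");a=ctrl.get_image("top")
i=cv2.resize(b[240:320,230:320,::-1],None,fx=8,fy=7.4,interpolation=cv2.INTER_CUBIC)
i=cv2.convertScaleAbs(i,alpha=1.6)
cv2.imwrite("pics/g8.png",i)
i=cv2.resize(a[160:230,310:390,::-1],None,fx=8,fy=8,interpolation=cv2.INTER_CUBIC)
cv2.imwrite("pics/g9.png",cv2.convertScaleAbs(i,alpha=1.6))
print(ctrl.state()['ee_pos'],ctrl.state()['force'])
E
```

```text
[ 602.21505967 -202.31333022    1.96414393] [ 0.29480613 -0.83642566  0.83567069]
```

View pics/g8.png

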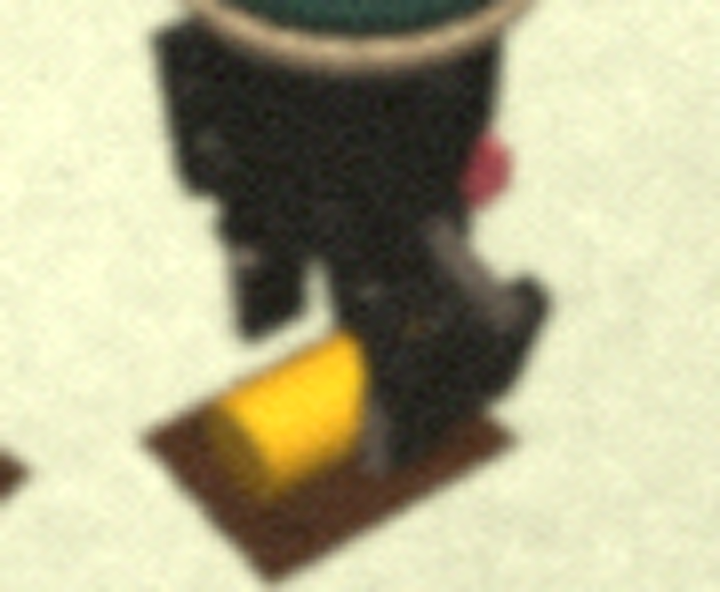

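View pics/g9.png

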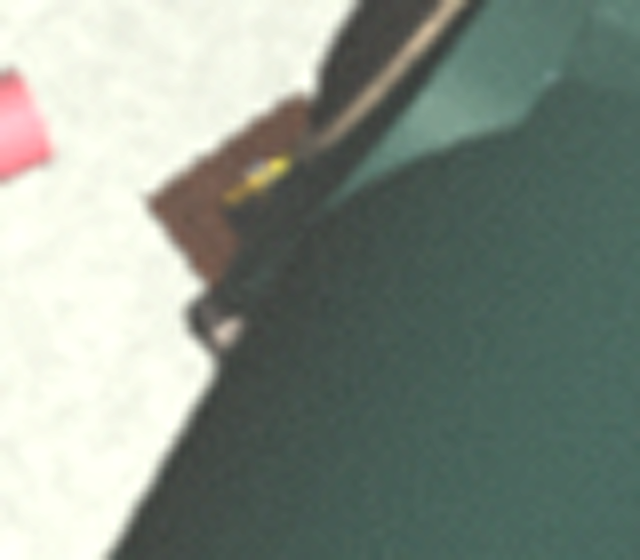

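```bash
python3 - <<'E'
from h import *
u=np.array([np.cos(-.966),np.sin(-.966),0]);v=np.array([-u[1],u[0],0]);c=np.array([602.2,-202.3,0])
for p in((261.3,285.3),(278,304.)):
  for z in (6,12,18,24,30):
    q=onz("side",*p,z);print(z,q.round(1),((q-c)@u).round(1),((q-c)@v).round(1))
for s in (-25,-33,25,33):
  for w in(-11,0,11):
    print(s,w,[np.round(((q[0]-230)*8,(q[1]-240)*7.4)).tolist() for z in (12,20) for q in [proj("side",c+s*u+w*v+[0,0,z])]])
E
```

```text
6 [ 584.1 -165.5    6. ] -40.6 6.0
12 [ 583.9 -170.1   12. ] -36.9 3.2
18 [ 583.7 -174.8   18. ] -33.2 0.4
24 [ 583.5 -179.5   24. ] -29.4 -2.4
30 [ 583.3 -184.1   30. ] -25.7 -5.2
6 [ 619.2 -216.2    6. ] 21.1 6.1
12 [ 618.7 -220.5   12. ] 24.3 3.3
18 [ 618.2 -224.7   18. ] 27.6 0.5
24 [ 617.8 -229.    24. ] 30.8 -2.4
30 [ 617.3 -233.2   30. ] 34.0 -5.2
-25 -11 [[234.0, 384.0], [234.0, 367.0]]
-25 0 [[266.0, 366.0], [267.0, 350.0]]
-25 11 [[298.0, 349.0], [298.0, 332.0]]
-33 -11 [[217.0, 366.0], [218.0, 349.0]]
-33 0 [[249.0, 349.0], [250.0, 332.0]]
-33 11 [[281.0, 332.0], [281.0, 315.0]]
25 -11 [[343.0, 499.0], [344.0, 483.0]]
25 0 [[376.0, 481.0], [377.0, 464.0]]
25 11 [[408.0, 462.0], [409.0, 446.0]]
33 -11 [[362.0, 519.0], [363.0, 502.0]]
33 0 [[394.0, 500.0], [396.0, 483.0]]
33 11 [[426.0, 481.0], [428.0, 465.0]]
```

>>> arm_command --motion '[{"ax": 0, "ay": 0, "az": 0, "dx": 0, "dy": 0, "dz": 0.002, "grip": 0.05}, {"ax": 0, "ay": 0, "az": 0, "dx": 0, "dy": 0, "dz": 0.004, "grip": 0.05}, {"ax": 0, "ay": 0, "az": 0, "dx": 0, "dy": 0, "dz": 0.005, "grip": 0.05}, {"ax": 0, "ay": 0, "az": 0, "dx": 0, "dy": 0, "dz": 0.005, "grip": 0.05}]'

```text
time_s: 6.6
ee_pos: [602.2, -202.3, -3.1]
orientation: [3.141, -0.0, -0.966]
force: [-0.3, 0.6, -0.1]
opening: 50.0
```

```bash
python3 - <<'E'
from h import *
b=ctrl.get_image("side")
i=cv2.resize(b[240:320,230:320,::-1],None,fx=8,fy=7.4,interpolation=cv2.INTER_CUBIC)
i=cv2.convertScaleAbs(i,alpha=2)
cv2.imwrite("pics/g10.png",i)
print(ctrl.state()['ee_pos'],ctrl.state()['force'])
E
```

```text
[ 602.24544199 -202.2964456    -3.0514677 ] [0.40941011 0.20984056 1.65309698]
```

View pics/g10.png

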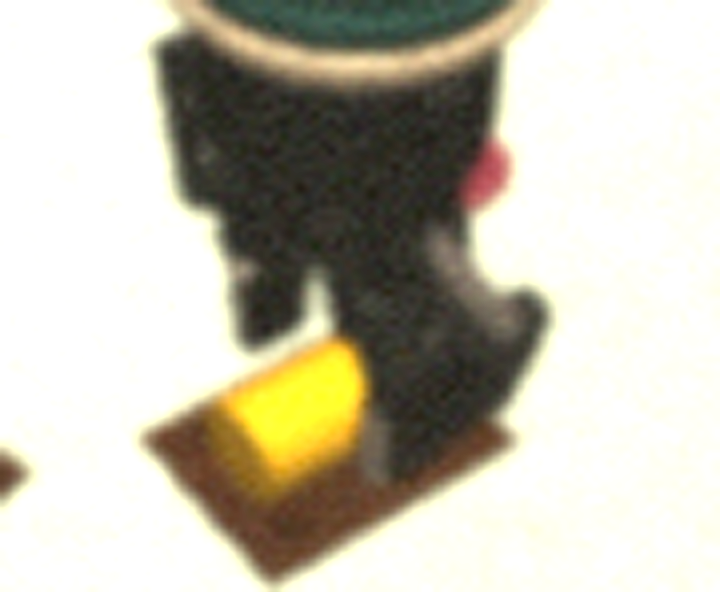

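>>> arm_command --motion '[{"ax": 0, "ay": 0, "az": 0, "dx": 0, "dy": 0, "dz": 0.001, "grip": 0.05}, {"ax": 0, "ay": 0, "az": 0, "dx": 0, "dy": 0, "dz": 0.001, "grip": 0.036}, {"ax": 0, "ay": 0, "az": 0, "dx": 0, "dy": 0, "dz": 0.001, "grip": 0.028}, {"ax": 0, "ay": 0, "az": 0, "dx": 0, "dy": 0, "dz": 0.001, "grip": 0.028}, {"ax": 0, "ay": 0, "az": 0, "dx": 0, "dy": 0, "dz": 0.001, "grip": 0.028}, {"ax": 0, "ay": 0, "az": 0, "dx": 0, "dy": 0, "dz": 0.001, "grip": 0.028}]' --squeeze 30

```text
time_s: 7.4
ee_pos: [602.1, -202.0, -3.7]
orientation: [3.141, 0.0, -0.965]
force: [-4.2, 2.4, 6.6]
opening: 31.2
```

>>> arm_command --motion '[{"ax": 0, "ay": 0, "az": 0, "dx": 0, "dy": 0, "dz": -0.005, "grip": 0.028}, {"ax": 0, "ay": 0, "az": 0, "dx": 0, "dy": 0, "dz": -0.015, "grip": 0.028}, {"ax": 0, "ay": 0, "az": 0, "dx": 0, "dy": 0, "dz": -0.035, "grip": 0.028}, {"ax": 0, "ay": 0, "az": 0, "dx": 0, "dy": 0, "dz": -0.06, "grip": 0.028}, {"ax": 0, "ay": 0, "az": 0, "dx": 0, "dy": 0, "dz": -0.1, "grip": 0.028}, {"ax": 0, "ay": 0, "az": 0, "dx": 0, "dy": 0, "dz": -0.12, "grip": 0.028}, {"ax": 0, "ay": 0, "az": 0, "dx": 0, "dy": 0, "dz": -0.12, "grip": 0.028}]' --squeeze 40

```text
time_s: 8.28
ee_pos: [602.8, -202.1, 117.8]
orientation: [-3.14, -0.001, -0.965]
force: [0.9, -0.0, -2.1]
opening: 30.5
```

```bash
python3 - <<'E'
from h import *
b=ctrl.get_image("side");a=ctrl.get_image("top")
i=cv2.resize(b[190:300,230:330,::-1],None,fx=6,fy=5.4,interpolation=cv2.INTER_CUBIC)
cv2.imwrite("pics/l1.png",cv2.convertScaleAbs(i,alpha=1.8))
i=cv2.resize(a[140:240,300:420,::-1],None,fx=6,fy=6,interpolation=cv2.INTER_CUBIC)
cv2.imwrite("pics/l2.png",cv2.convertScaleAbs(i,alpha=1.6))
s=ctrl.state();print(s['ee_pos'],s['force'],s['opening'])
E
```

```text
[ 601.74529132 -201.59918523  115.46600431] [-0.11572402 -0.99332267 -1.53997584] 30.583608093498423
```

View pics/l1.png

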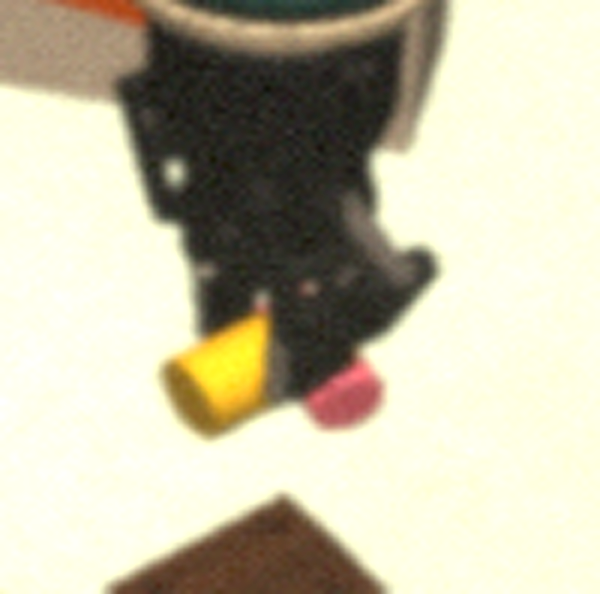

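View pics/l2.png

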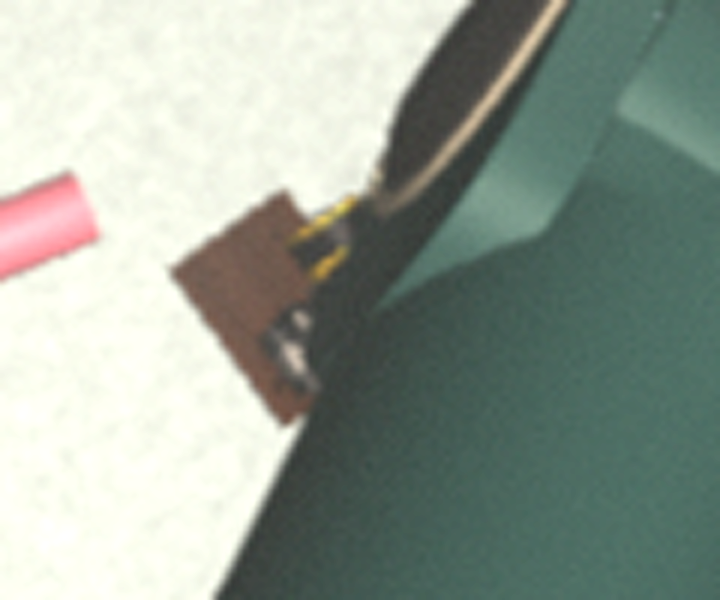

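```bash
python3 - <<'E'
from h import *
s=ctrl.state();p=s['ee_pos'];w=np.array([np.cos(.604),np.sin(.604),0])
for z in(10,17,25,32):
    q=proj("side",p+[0,0,z]-30.5*w);r=proj("top",p+[0,0,z+10]+30.5*w);print(z,np.round([(q[0]-230)*6,(q[1]-190)*5.4]),np.round([(r[0]-300)*6,(r[1]-140)*6]))
# start-of-task check: gripper seen at start pose
p0=np.array([227.5,581.7,205.])
for z in(0,-11,10,20): print(z,proj("side",p0+[0,0,z]))
b=cv2.imread("pics/side0.png");cv2.imwrite("pics/s0.png",cv2.convertScaleAbs(cv2.resize(b[0:80,100:200],None,fx=6,fy=6,interpolation=cv2.INTER_CUBIC),alpha=1.6))
E
```

```text
10 [174. 428.] [310. 215.]
17 [174. 415.] [314. 213.]
25 [174. 400.] [318. 211.]
32 [174. 388.] [323. 209.]
0 (np.float64(151.45997428476497), np.float64(70.93320271502986))
-11 (np.float64(151.98749964099665), np.float64(74.07510814763013))
10 (np.float64(150.97562518552246), np.float64(68.04845215620233))
20 (np.float64(150.48665582180536), np.float64(65.13618361386673))
```

View pics/s0.png

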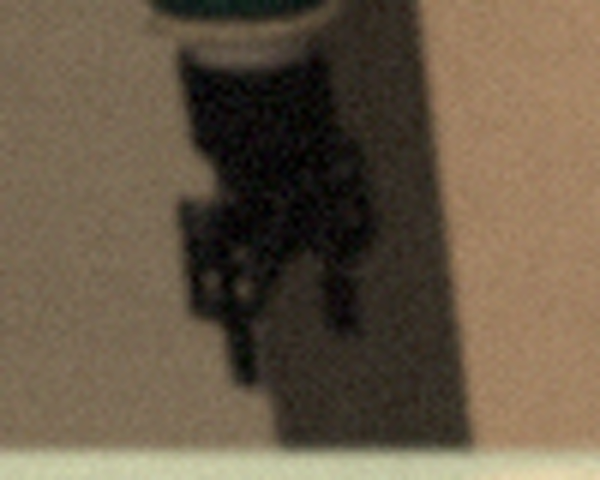

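```bash
python3 - <<'E'
from h import *
go((544.4,155.1,140),np.radians(-16.7))
E
```

```text
d [-0.3259 -0.1559 -0.0243] a [ 0.     0.001 -0.674] t 8.375 p [ 601.7 -201.6  115.5] F [-0.12 -0.99 -1.54] op 30.583608093498423
```

>>> arm_command --motion '[{"ax": 0, "ay": 0, "az": -0.07, "dx": -0.033, "dy": -0.016, "dz": -0.006, "grip": 0.028}, {"ax": 0, "ay": 0, "az": -0.16, "dx": -0.08, "dy": -0.038, "dz": -0.015, "grip": 0.028}, {"ax": 0, "ay": 0, "az": -0.27, "dx": -0.13, "dy": -0.062, "dz": -0.0245, "grip": 0.028}, {"ax": 0, "ay": 0, "az": -0.38, "dx": -0.18, "dy": -0.086, "dz": -0.0245, "grip": 0.028}, {"ax": 0, "ay": 0, "az": -0.48, "dx": -0.23, "dy": -0.11, "dz": -0.0245, "grip": 0.028}, {"ax": 0, "ay": 0, "az": -0.57, "dx": -0.275, "dy": -0.132, "dz": -0.0245, "grip": 0.028}, {"ax": 0, "ay": 0, "az": -0.64, "dx": -0.308, "dy": -0.147, "dz": -0.0245, "grip": 0.028}, {"ax": 0, "ay": 0, "az": -0.674, "dx": -0.326, "dy": -0.156, "dz": -0.0245, "grip": 0.028}, {"ax": 0, "ay": 0, "az": -0.674, "dx": -0.326, "dy": -0.156, "dz": -0.0245, "grip": 0.028}, {"ax": 0, "ay": 0, "az": -0.674, "dx": -0.326, "dy": -0.156, "dz": -0.0245, "grip": 0.028}]'

```text
time_s: 9.62
ee_pos: [544.6, 153.6, 139.9]
orientation: [3.141, 0.001, -0.294]
force: [-0.4, -1.2, -2.1]
opening: 30.4
```

```bash
python3 - <<'E'
from h import *
b=ctrl.get_image("side");a=ctrl.get_image("top")
i=cv2.resize(b[100:220,190:320,::-1],None,fx=6,fy=5,interpolation=cv2.INTER_CUBIC)
cv2.imwrite("pics/m1.png",cv2.convertScaleAbs(i,alpha=1.8))
i=cv2.resize(a[130:250,165:285,::-1],None,fx=5,fy=5,interpolation=cv2.INTER_CUBIC)
cv2.imwrite("pics/m2.png",cv2.convertScaleAbs(i,alpha=1.6))
go((544.4,155.1,140),np.radians(-16.7))
E
```

```text
d [-0.0007 -0.0012  0.0001] a [ 0.     0.001 -0.002] t 9.725 p [544.7 153.7 140.1] F [-0.08 -0.53 -1.18] op 30.81935627694278
```

View pics/m1.png

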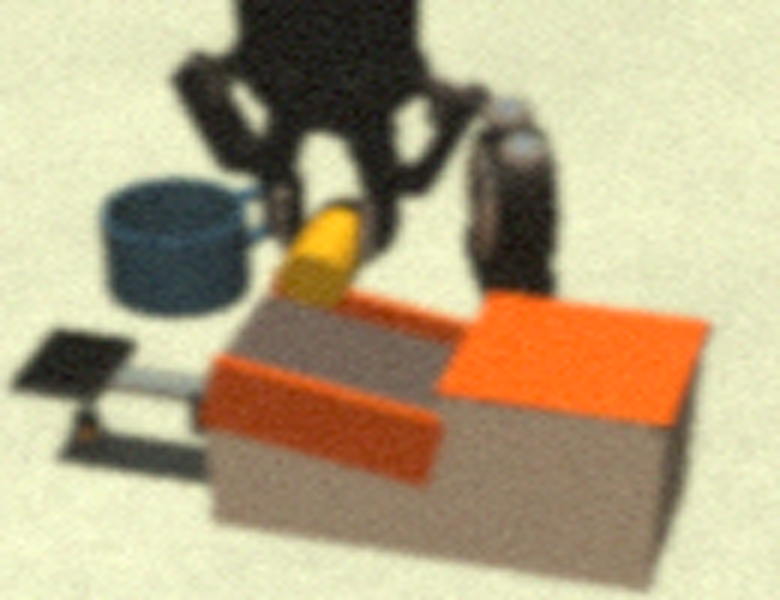

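View pics/m2.png

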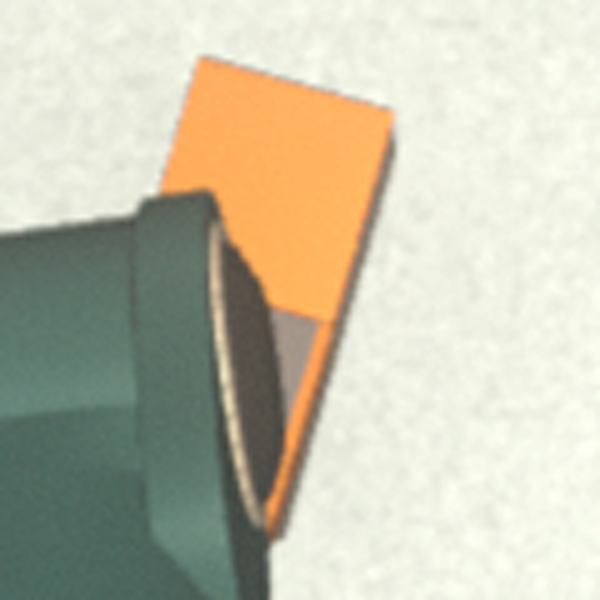

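```bash
python3 - <<'E'
from h import *
for z in(140,150,160,165,175,185):
    q=proj("side",[535.9,124.5,z]);r=proj("side",[535.9+17.6,124.5+58.4,z]);print(z,[(q[0]-190)*6,(q[1]-100)*5],[(r[0]-190)*6,(r[1]-100)*5])
for z in(150,160,165,175): print(z,onz("side",243,156,z))
E
```

```text
140 [np.float64(305.3347247888664), np.float64(318.66757853500786)] [np.float64(345.99838777180264), np.float64(257.32278801608925)]
150 [np.float64(304.86983306220134), np.float64(302.84234943808343)] [np.float64(345.79248083066585), np.float64(241.80143187409413)]
160 [np.float64(304.39919079723006), np.float64(286.82136812423323)] [np.float64(345.5841345755302), np.float64(226.0961991657841)]
165 [np.float64(304.16167976631147), np.float64(278.736331842143)] [np.float64(345.4790331191426), np.float64(218.17360497528725)]
175 [np.float64(303.6822095528877), np.float64(262.4148411866456)] [np.float64(345.26694580821294), np.float64(202.18636982934228)]
185 [np.float64(303.196715327183), np.float64(245.88828907498964)] [np.float64(345.05230820072086), np.float64(186.00689220243567)]
150 [541.34835079 145.77639742 150.        ]
160 [541.68779299 130.78748244 160.        ]
165 [541.85751408 123.29302495 165.        ]
175 [542.19695628 108.30410997 175.        ]
```

>>> arm_command --motion '[{"ax": 0, "ay": 0, "az": 0, "dx": -0.003, "dy": 0, "dz": 0.01, "grip": 0.028}, {"ax": 0, "ay": 0, "az": 0, "dx": -0.003, "dy": 0, "dz": 0.02, "grip": 0.028}, {"ax": 0, "ay": 0, "az": 0, "dx": -0.003, "dy": 0, "dz": 0.03, "grip": 0.028}, {"ax": 0, "ay": 0, "az": 0, "dx": -0.003, "dy": 0, "dz": 0.038, "grip": 0.028}, {"ax": 0, "ay": 0, "az": 0, "dx": -0.003, "dy": 0, "dz": 0.042, "grip": 0.028}, {"ax": 0, "ay": 0, "az": 0, "dx": -0.003, "dy": 0, "dz": 0.042, "grip": 0.028}]'

```text
time_s: 10.48
ee_pos: [541.8, 154.5, 97.9]
orientation: [3.141, 0.001, -0.294]
force: [1.6, -0.1, -1.0]
opening: 30.3
```

```bash
python3 - <<'E'
from h import *
b=ctrl.get_image("side")
i=cv2.resize(b[120:200,210:300,::-1],None,fx=8,fy=7.4,interpolation=cv2.INTER_CUBIC)
cv2.imwrite("pics/m3.png",cv2.convertScaleAbs(i,alpha=1.8))
go((544.4,155.1,140),np.radians(-16.7))
E
```

```text
d [ 0.0022 -0.0012 -0.0418] a [ 0.     0.001 -0.002] t 10.525 p [541.9 154.6  98.2] F [-0.19  0.13 -1.49] op 30.584412182873027
```

View pics/m3.png

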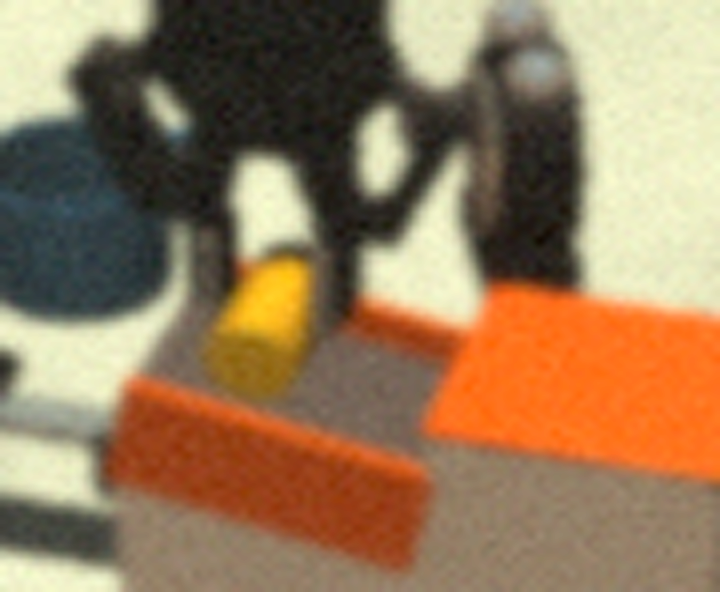

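>>> arm_command --motion '[{"ax": 0, "ay": 0, "az": 0, "dx": 0, "dy": 0, "dz": 0.003, "grip": 0.028}, {"ax": 0, "ay": 0, "az": 0, "dx": 0, "dy": 0, "dz": 0.006, "grip": 0.028}, {"ax": 0, "ay": 0, "az": 0, "dx": 0, "dy": 0, "dz": 0.007, "grip": 0.028}, {"ax": 0, "ay": 0, "az": 0, "dx": 0, "dy": 0, "dz": 0.007, "grip": 0.028}]'

```text
time_s: 11.02
ee_pos: [541.8, 154.6, 91.1]
orientation: [3.141, 0.001, -0.294]
force: [0.0, -1.4, -0.7]
opening: 30.5
```

>>> arm_command --motion '[{"ax": 0, "ay": 0, "az": 0, "dx": 0, "dy": 0, "dz": 0.001, "grip": 0.028}, {"ax": 0, "ay": 0, "az": 0, "dx": 0, "dy": 0, "dz": 0.002, "grip": 0.028}, {"ax": 0, "ay": 0, "az": 0, "dx": 0, "dy": 0, "dz": 0.002, "grip": 0.028}]'

```text
time_s: 11.4
ee_pos: [541.8, 154.6, 89.1]
orientation: [3.141, 0.001, -0.294]
force: [-0.1, -0.2, -1.1]
opening: 30.4
```

>>> arm_command --motion '[{"ax": 0, "ay": 0, "az": 0, "dx": 0, "dy": 0, "dz": 0.001, "grip": 0.028}, {"ax": 0, "ay": 0, "az": 0, "dx": 0, "dy": 0, "dz": 0.002, "grip": 0.028}, {"ax": 0, "ay": 0, "az": 0, "dx": 0, "dy": 0, "dz": 0.002, "grip": 0.028}]'

```text
time_s: 11.78
ee_pos: [541.8, 154.5, 87.0]
orientation: [3.141, 0.001, -0.294]
force: [-0.1, -1.2, -0.9]
opening: 30.8
```

```bash
python3 - <<'E'
from h import *
b=ctrl.get_image("side")
i=cv2.resize(b[120:200,210:300,::-1],None,fx=8,fy=7.4,interpolation=cv2.INTER_CUBIC)
cv2.imwrite("pics/m4.png",cv2.convertScaleAbs(i,alpha=1.8))
go((544.4,155.1,140),np.radians(-16.7))
E
```

```text
d [ 0.0022 -0.0013 -0.053 ] a [ 0.     0.001 -0.002] t 11.825 p [541.8 154.5  87. ] F [ 0.78  0.42 -1.44] op 30.399756308745513
```

View pics/m4.png

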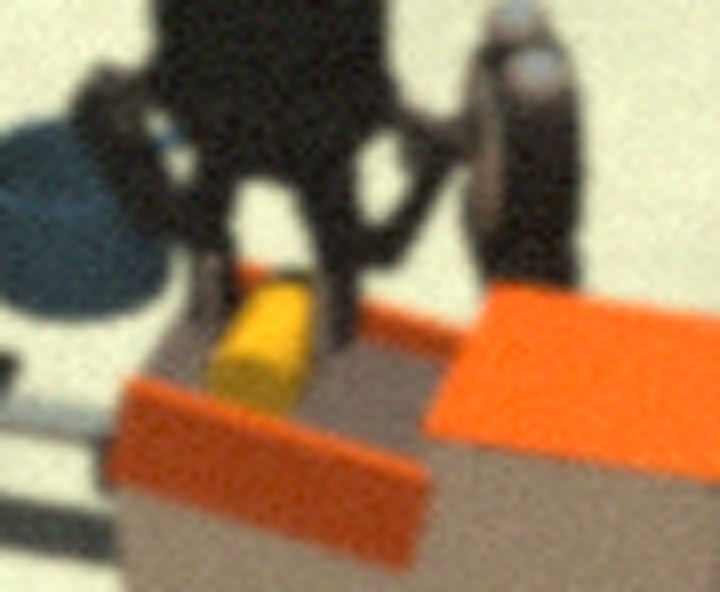

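>>> arm_command --motion '[{"ax": 0, "ay": 0, "az": 0, "dx": 0, "dy": 0, "dz": 0.0015, "grip": 0.028}, {"ax": 0, "ay": 0, "az": 0, "dx": 0, "dy": 0, "dz": 0.0015, "grip": 0.028}]'

```text
time_s: 12.08
ee_pos: [541.7, 154.5, 85.4]
orientation: [3.141, 0.001, -0.294]
force: [0.3, -0.6, -0.4]
opening: 30.7
```

>>> arm_command --motion '[{"ax": 0, "ay": 0, "az": 0, "dx": 0, "dy": 0, "dz": 0.0015, "grip": 0.028}, {"ax": 0, "ay": 0, "az": 0, "dx": 0, "dy": 0, "dz": 0.0015, "grip": 0.028}]'

```text
time_s: 12.32
ee_pos: [542.0, 154.6, 84.7]
orientation: [-3.142, 0.001, -0.294]
force: [-3.8, -1.4, 14.4]
opening: 30.6
```

>>> arm_command --motion '[{"ax": 0, "ay": 0, "az": 0, "dx": 0, "dy": 0, "dz": -0.0015, "grip": 0.028}, {"ax": 0, "ay": 0, "az": 0, "dx": 0, "dy": 0, "dz": -0.0015, "grip": 0.07}, {"ax": 0, "ay": 0, "az": 0, "dx": 0, "dy": 0, "dz": -0.0015, "grip": 0.07}, {"ax": 0, "ay": 0, "az": 0, "dx": 0, "dy": 0, "dz": -0.003, "grip": 0.07}, {"ax": 0, "ay": 0, "az": 0, "dx": 0, "dy": 0, "dz": -0.012, "grip": 0.07}, {"ax": 0, "ay": 0, "az": 0, "dx": 0, "dy": 0, "dz": -0.03, "grip": 0.07}, {"ax": 0, "ay": 0, "az": 0, "dx": 0, "dy": 0, "dz": -0.06, "grip": 0.07}, {"ax": 0, "ay": 0, "az": 0, "dx": 0, "dy": 0, "dz": -0.08, "grip": 0.07}, {"ax": 0, "ay": 0, "az": 0, "dx": 0, "dy": 0, "dz": -0.08, "grip": 0.07}]'

```text
time_s: 13.45
ee_pos: [543.1, 154.8, 167.1]
orientation: [-3.139, -0.001, -0.294]
force: [-0.3, -0.3, -0.7]
opening: 70.0
```

```bash
python3 - <<'E'
from h import *
b=ctrl.get_image("side")
i=cv2.resize(b[100:220,190:320,::-1],None,fx=6,fy=5,interpolation=cv2.INTER_CUBIC)
cv2.imwrite("pics/m5.png",cv2.convertScaleAbs(i,alpha=1.8))
# pedal target: base offset of 25 between TCP & tip region
go((420.9,192.9,165),np.radians(-16.7))
E
```

```text
d [-0.1274 -0.0013  0.0008] a [-0.001 -0.    -0.002] t 13.5 p [542.5 154.7 165.9] F [ 0.04  0.46 -0.35] op 70.25033632611405
```

View pics/m5.png

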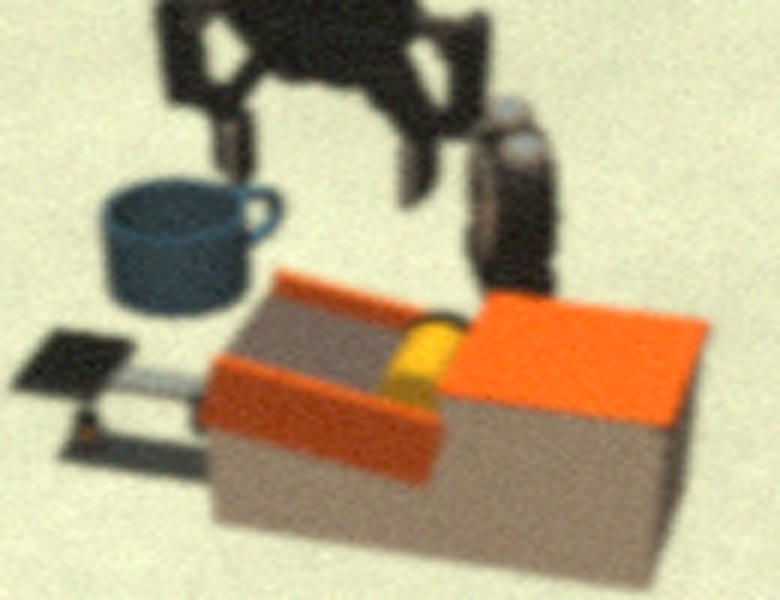

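The battery has rolled down and rests against the closed flap, at about (430,360) in the crop. Next is the pedal: fingers shut, moving above the tread.

>>> arm_command --motion '[{"ax": 0, "ay": 0, "az": 0, "dx": -0.03, "dy": 0, "dz": 0, "grip": 0.04}, {"ax": 0, "ay": 0, "az": 0, "dx": -0.07, "dy": -0.001, "dz": 0, "grip": 0.0}, {"ax": 0, "ay": 0, "az": 0, "dx": -0.105, "dy": -0.001, "dz": 0.01, "grip": 0.0}, {"ax": 0, "ay": 0, "az": 0, "dx": -0.127, "dy": -0.001, "dz": 0.03, "grip": 0.0}, {"ax": 0, "ay": 0, "az": 0, "dx": -0.127, "dy": -0.001, "dz": 0.05, "grip": 0.0}, {"ax": 0, "ay": 0, "az": 0, "dx": -0.127, "dy": -0.001, "dz": 0.06, "grip": 0.0}, {"ax": 0, "ay": 0, "az": 0, "dx": -0.127, "dy": -0.001, "dz": 0.06, "grip": 0.0}, {"ax": 0, "ay": 0, "az": 0, "dx": -0.127, "dy": -0.001, "dz": 0.06, "grip": 0.0}]'

```text
time_s: 14.5
ee_pos: [421.7, 192.5, 106.3]
orientation: [-3.14, -0.0, -0.294]
force: [0.5, -0.6, 0.5]
opening: -0.2
```

```bash
python3 - <<'E'
from h import *
b=ctrl.get_image("side");a=ctrl.get_image("top")
i=cv2.resize(b[90:200,170:300,::-1],None,fx=6,fy=5.4,interpolation=cv2.INTER_CUBIC)
cv2.imwrite("pics/p1.png",cv2.convertScaleAbs(i,alpha=1.8))
i=cv2.resize(a[180:300,140:260,::-1],None,fx=4,fy=4,interpolation=cv2.INTER_CUBIC)
cv2.imwrite("pics/p2.png",cv2.convertScaleAbs(i,alpha=1.6))
go((420.9,192.9,165),np.radians(-16.7))
s=ctrl.state()
for z in (0,10,20,30):
    q=proj("side",s['ee_pos']+[0,0,z]);print(z,(q[0]-170)*6,(q[1]-90)*5.4)
E
```

```text
d [-0.0007 -0.0002 -0.0587] a [-0.002 -0.001 -0.003] t 14.6 p [421.6 192.6 106.3] F [0.49 0.82 0.23] op 0.07132916922409123
0 183.8611440327008 377.26802718237894
10 182.03819998599056 361.1635716105728
20 180.19417561603905 344.8728858965473
30 178.32870314056163 328.392720937031
```

View pics/p1.png

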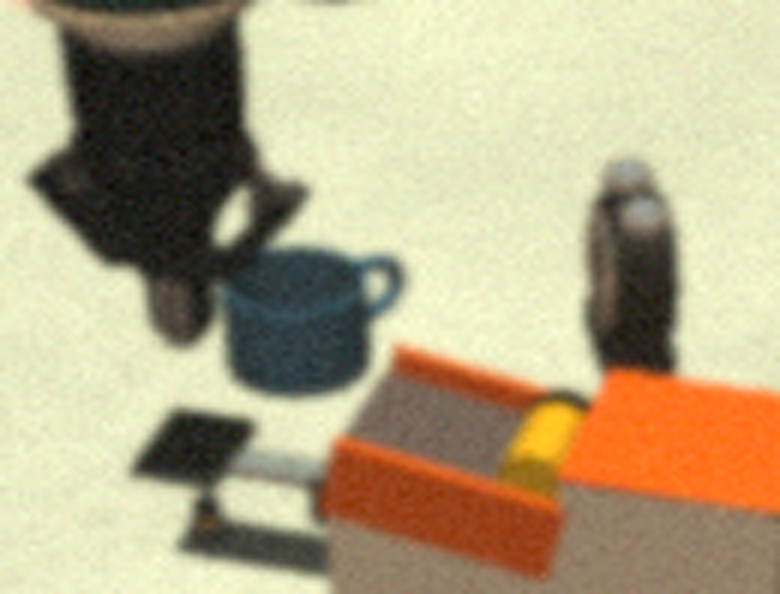

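View pics/p2.png

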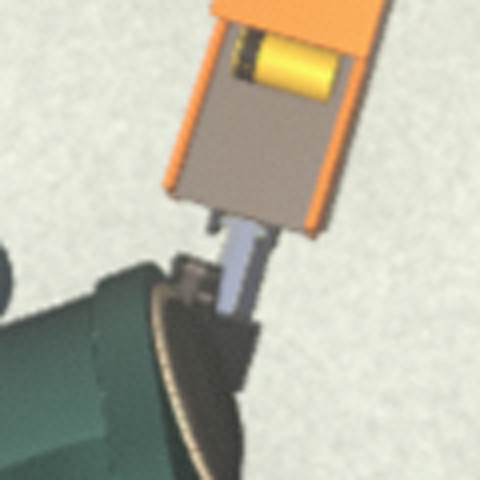

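>>> arm_command --motion '[{"ax": 0, "ay": 0, "az": 0, "dx": -0.0007, "dy": 0, "dz": 0.02, "grip": 0.0}, {"ax": 0, "ay": 0, "az": 0, "dx": -0.0007, "dy": 0, "dz": 0.035, "grip": 0.0}, {"ax": 0, "ay": 0, "az": 0, "dx": -0.0007, "dy": 0, "dz": 0.043, "grip": 0.0}, {"ax": 0, "ay": 0, "az": 0, "dx": -0.0007, "dy": 0, "dz": 0.047, "grip": 0.0}, {"ax": 0, "ay": 0, "az": 0, "dx": -0.0007, "dy": 0, "dz": 0.05, "grip": 0.0}, {"ax": 0, "ay": 0, "az": 0, "dx": -0.0007, "dy": 0, "dz": 0.05, "grip": 0.0}]'

```text
time_s: 15.35
ee_pos: [421.1, 192.9, 56.4]
orientation: [-3.139, -0.001, -0.294]
force: [-0.5, -0.6, 0.5]
opening: 0.1
```

```bash
python3 - <<'E'
from h import *
b=ctrl.get_image("side")
i=cv2.resize(b[120:200,170:270,::-1],None,fx=7,fy=7,interpolation=cv2.INTER_CUBIC)
cv2.imwrite("pics/p3.png",cv2.convertScaleAbs(i,alpha=2.2))
go((420.9,192.9,165),np.radians(-16.7))
E
```

```text
d [-1.000e-04 -1.000e-04 -1.085e-01] a [-0.002 -0.001 -0.003] t 15.4 p [421.1 192.9  56.5] F [-0.68  0.06 -0.33] op 0.05066600219877561
```

View pics/p3.png

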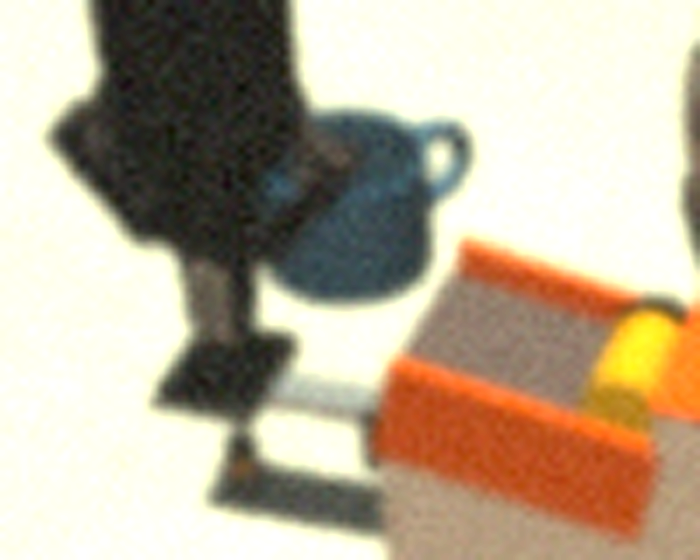

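>>> arm_command --motion '[{"ax": 0, "ay": 0, "az": 0, "dx": 0, "dy": 0, "dz": 0.0015, "grip": 0.0}, {"ax": 0, "ay": 0, "az": 0, "dx": 0, "dy": 0, "dz": 0.003, "grip": 0.0}, {"ax": 0, "ay": 0, "az": 0, "dx": 0, "dy": 0, "dz": 0.0045, "grip": 0.0}, {"ax": 0, "ay": 0, "az": 0, "dx": 0, "dy": 0, "dz": 0.006, "grip": 0.0}, {"ax": 0, "ay": 0, "az": 0, "dx": 0, "dy": 0, "dz": 0.006, "grip": 0.0}]'

```text
time_s: 16.02
ee_pos: [421.0, 192.9, 50.4]
orientation: [-3.139, -0.001, -0.294]
force: [0.6, -1.0, 1.0]
opening: -0.3
```

>>> arm_command --motion '[{"ax": 0, "ay": 0, "az": 0, "dx": 0, "dy": 0, "dz": 0.0015, "grip": 0.0}, {"ax": 0, "ay": 0, "az": 0, "dx": 0, "dy": 0, "dz": 0.003, "grip": 0.0}, {"ax": 0, "ay": 0, "az": 0, "dx": 0, "dy": 0, "dz": 0.0045, "grip": 0.0}, {"ax": 0, "ay": 0, "az": 0, "dx": 0, "dy": 0, "dz": 0.006, "grip": 0.0}, {"ax": 0, "ay": 0, "az": 0, "dx": 0, "dy": 0, "dz": 0.006, "grip": 0.0}]'

```text
time_s: 16.65
ee_pos: [421.0, 192.9, 44.3]
orientation: [-3.14, -0.001, -0.294]
force: [-0.7, 0.2, 0.7]
opening: 0.0
```

>>> arm_command --motion '[{"ax": 0, "ay": 0, "az": 0, "dx": 0, "dy": 0, "dz": 0.0015, "grip": 0.0}, {"ax": 0, "ay": 0, "az": 0, "dx": 0, "dy": 0, "dz": 0.003, "grip": 0.0}, {"ax": 0, "ay": 0, "az": 0, "dx": 0, "dy": 0, "dz": 0.004, "grip": 0.0}, {"ax": 0, "ay": 0, "az": 0, "dx": 0, "dy": 0, "dz": 0.004, "grip": 0.0}]'

```text
time_s: 17.15
ee_pos: [421.0, 192.9, 40.3]
orientation: [-3.14, -0.0, -0.294]
force: [-0.5, -0.5, 4.4]
opening: 0.0
```

>>> arm_command --motion '[{"ax": 0, "ay": 0, "az": 0, "dx": 0, "dy": 0, "dz": 0.0015, "grip": 0.0}, {"ax": 0, "ay": 0, "az": 0, "dx": 0, "dy": 0, "dz": 0.003, "grip": 0.0}, {"ax": 0, "ay": 0, "az": 0, "dx": 0, "dy": 0, "dz": 0.004, "grip": 0.0}, {"ax": 0, "ay": 0, "az": 0, "dx": 0, "dy": 0, "dz": 0.004, "grip": 0.0}]'

```text
time_s: 17.65
ee_pos: [420.7, 193.0, 36.3]
orientation: [-3.14, 0.0, -0.294]
force: [-3.1, 0.2, 2.9]
opening: -0.0
```

>>> arm_command --motion '[{"ax": 0, "ay": 0, "az": 0, "dx": 0, "dy": 0, "dz": 0.0015, "grip": 0.0}, {"ax": 0, "ay": 0, "az": 0, "dx": 0, "dy": 0, "dz": 0.003, "grip": 0.0}, {"ax": 0, "ay": 0, "az": 0, "dx": 0, "dy": 0, "dz": 0.0045, "grip": 0.0}, {"ax": 0, "ay": 0, "az": 0, "dx": 0, "dy": 0, "dz": 0.006, "grip": 0.0}, {"ax": 0, "ay": 0, "az": 0, "dx": 0, "dy": 0, "dz": 0.0075, "grip": 0.0}, {"ax": 0, "ay": 0, "az": 0, "dx": 0, "dy": 0, "dz": 0.009, "grip": 0.0}, {"ax": 0, "ay": 0, "az": 0, "dx": 0, "dy": 0, "dz": 0.009, "grip": 0.0}]'

```text
time_s: 18.52
ee_pos: [420.8, 193.0, 27.4]
orientation: [-3.14, 0.0, -0.294]
force: [-2.5, -0.4, 5.9]
opening: -0.0
```

```bash
python3 - <<'E'
from h import *
b=ctrl.get_image("side")
i=cv2.resize(b[110:210,170:320,::-1],None,fx=5,fy=5,interpolation=cv2.INTER_CUBIC)
cv2.imwrite("pics/p4.png",cv2.convertScaleAbs(i,alpha=2.2))
go((420.9,192.9,165),np.radians(-16.7))
E
```

```text
d [ 1.000e-04 -2.000e-04 -1.376e-01] a [-0.002  0.    -0.003] t 18.575 p [420.8 193.   27.4] F [-1.65 -0.08  6.4 ] op -0.08440241613675067
```

View pics/p4.png

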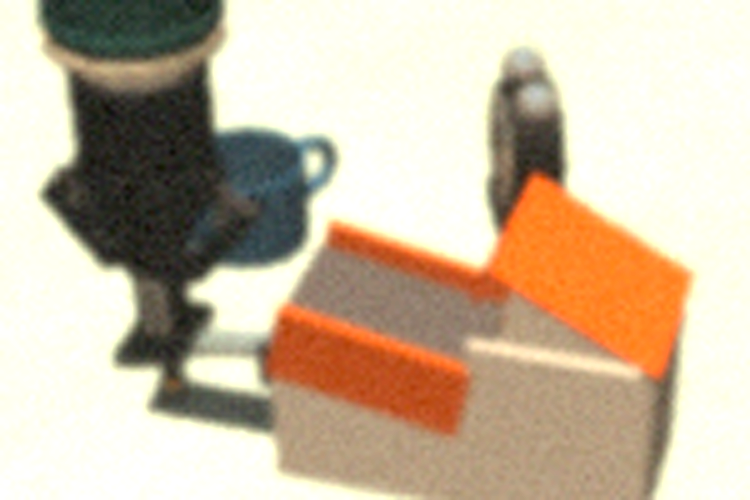

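The lid is open and the battery has already gone from the chute into the bin. I'll keep feeling for the stop in small steps.

>>> arm_command --motion '[{"ax": 0, "ay": 0, "az": 0, "dx": 0, "dy": 0, "dz": 0.001, "grip": 0.0}, {"ax": 0, "ay": 0, "az": 0, "dx": 0, "dy": 0, "dz": 0.002, "grip": 0.0}, {"ax": 0, "ay": 0, "az": 0, "dx": 0, "dy": 0, "dz": 0.002, "grip": 0.0}]'

```text
time_s: 18.95
ee_pos: [420.9, 193.0, 25.5]
orientation: [-3.14, -0.0, -0.294]
force: [-0.3, -0.2, 5.8]
opening: 0.1
```

>>> arm_command --motion '[{"ax": 0, "ay": 0, "az": 0, "dx": 0, "dy": 0, "dz": 0.001, "grip": 0.0}, {"ax": 0, "ay": 0, "az": 0, "dx": 0, "dy": 0, "dz": 0.001, "grip": 0.0}]'

```text
time_s: 19.2
ee_pos: [421.0, 193.0, 24.7]
orientation: [-3.139, -0.0, -0.294]
force: [-2.3, -1.5, 6.3]
opening: -0.5
```

>>> arm_command --motion '[{"ax": 0, "ay": 0, "az": 0, "dx": 0, "dy": 0, "dz": 0.001, "grip": 0.0}, {"ax": 0, "ay": 0, "az": 0, "dx": 0, "dy": 0, "dz": 0.001, "grip": 0.0}]'

```text
time_s: 19.45
ee_pos: [421.1, 192.9, 23.8]
orientation: [-3.139, -0.0, -0.294]
force: [-1.8, -0.3, 6.2]
opening: 0.1
```

>>> arm_command --motion '[{"ax": 0, "ay": 0, "az": 0, "dx": 0, "dy": 0, "dz": 0.001, "grip": 0.0}, {"ax": 0, "ay": 0, "az": 0, "dx": 0, "dy": 0, "dz": 0.001, "grip": 0.0}]'

```text
time_s: 19.7
ee_pos: [421.2, 193.0, 22.9]
orientation: [-3.139, -0.0, -0.294]
force: [-2.1, -0.4, 6.6]
opening: 0.0
```

>>> arm_command --motion '[{"ax": 0, "ay": 0, "az": 0, "dx": 0, "dy": 0, "dz": 0.001, "grip": 0.0}, {"ax": 0, "ay": 0, "az": 0, "dx": 0, "dy": 0, "dz": 0.001, "grip": 0.0}]'

```text
time_s: 19.95
ee_pos: [421.3, 192.9, 22.0]
orientation: [-3.139, -0.0, -0.295]
force: [-2.7, -0.9, 7.1]
opening: 0.0
```

>>> arm_command --motion '[{"ax": 0, "ay": 0, "az": 0, "dx": 0, "dy": 0, "dz": 0.001, "grip": 0.0}, {"ax": 0, "ay": 0, "az": 0, "dx": 0, "dy": 0, "dz": 0.001, "grip": 0.0}]'

```text
time_s: 20.2
ee_pos: [421.5, 192.9, 21.2]
orientation: [-3.139, -0.001, -0.295]
force: [-1.0, -1.0, 5.6]
opening: 0.4
```

```bash
python3 - <<'E'
from h import *
print(ctrl.state()['force'])
E
```

```text
[-0.99980134 -0.97798475  5.62454031]
```

>>> arm_command --motion '[{"ax": 0, "ay": 0, "az": 0, "dx": 0, "dy": 0, "dz": 0.001, "grip": 0.0}, {"ax": 0, "ay": 0, "az": 0, "dx": 0, "dy": 0, "dz": 0.001, "grip": 0.0}]'

```text
time_s: 20.45
ee_pos: [421.6, 192.8, 20.3]
orientation: [-3.139, -0.001, -0.295]
force: [-1.1, -1.0, 6.2]
opening: 0.3
```

>>> arm_command --motion '[{"ax": 0, "ay": 0, "az": 0, "dx": 0, "dy": 0, "dz": 0.0008, "grip": 0.0}, {"ax": 0, "ay": 0, "az": 0, "dx": 0, "dy": 0, "dz": 0.0008, "grip": 0.0}]'

```text
time_s: 20.7
ee_pos: [421.7, 192.8, 19.6]
orientation: [-3.139, -0.001, -0.295]
force: [-2.0, -0.2, 7.0]
opening: 0.0
```

>>> arm_command --motion '[{"ax": 0, "ay": 0, "az": 0, "dx": 0, "dy": 0, "dz": 0.001, "grip": 0.0}, {"ax": 0, "ay": 0, "az": 0, "dx": 0, "dy": 0, "dz": 0.001, "grip": 0.0}]'

```text
time_s: 20.95
ee_pos: [421.9, 192.8, 18.8]
orientation: [-3.138, -0.001, -0.295]
force: [-1.5, -2.1, 6.4]
opening: -0.3
```

>>> arm_command --motion '[{"ax": 0, "ay": 0, "az": 0, "dx": 0, "dy": 0, "dz": 0.0008, "grip": 0.0}, {"ax": 0, "ay": 0, "az": 0, "dx": 0, "dy": 0, "dz": 0.0008, "grip": 0.0}]'

```text
time_s: 21.2
ee_pos: [422.0, 192.7, 18.1]
orientation: [-3.138, -0.001, -0.295]
force: [-1.5, -1.2, 6.8]
opening: -0.0
```

>>> arm_command --motion '[{"ax": 0, "ay": 0, "az": 0, "dx": 0, "dy": 0, "dz": 0.001, "grip": 0.0}, {"ax": 0, "ay": 0, "az": 0, "dx": 0, "dy": 0, "dz": 0.001, "grip": 0.0}]'

```text
time_s: 21.45
ee_pos: [422.2, 192.7, 17.2]
orientation: [-3.138, -0.002, -0.295]
force: [-1.7, -2.1, 7.9]
opening: -0.1
```

>>> arm_command --motion '[{"ax": 0, "ay": 0, "az": 0, "dx": 0, "dy": 0, "dz": 0.0008, "grip": 0.0}, {"ax": 0, "ay": 0, "az": 0, "dx": 0, "dy": 0, "dz": 0.0008, "grip": 0.0}]'

```text
time_s: 21.7
ee_pos: [422.4, 192.6, 16.6]
orientation: [-3.138, -0.002, -0.295]
force: [-2.6, -1.2, 8.6]
opening: -0.0
```

>>> arm_command --motion '[{"ax": 0, "ay": 0, "az": 0, "dx": 0, "dy": 0, "dz": 0.0008, "grip": 0.0}, {"ax": 0, "ay": 0, "az": 0, "dx": 0, "dy": 0, "dz": 0.0008, "grip": 0.0}]'

```text
time_s: 21.95
ee_pos: [422.5, 192.6, 16.2]
orientation: [-3.137, -0.002, -0.296]
force: [-4.8, -2.3, 14.4]
opening: 0.2
```

```bash
python3 - <<'E'
from h import *
b=ctrl.get_image("side")
i=cv2.resize(b[110:210,170:320,::-1],None,fx=5,fy=5,interpolation=cv2.INTER_CUBIC)
cv2.imwrite("pics/p5.png",cv2.convertScaleAbs(i,alpha=2.2))
go((420.9,192.9,165),np.radians(-16.7))
E
```

```text
d [-0.0014 -0.0004 -0.1488] a [-0.004 -0.002 -0.004] t 22.0 p [422.5 192.6  16.2] F [-4.87 -2.57 14.55] op 0.018241494835915903
```

View pics/p5.png

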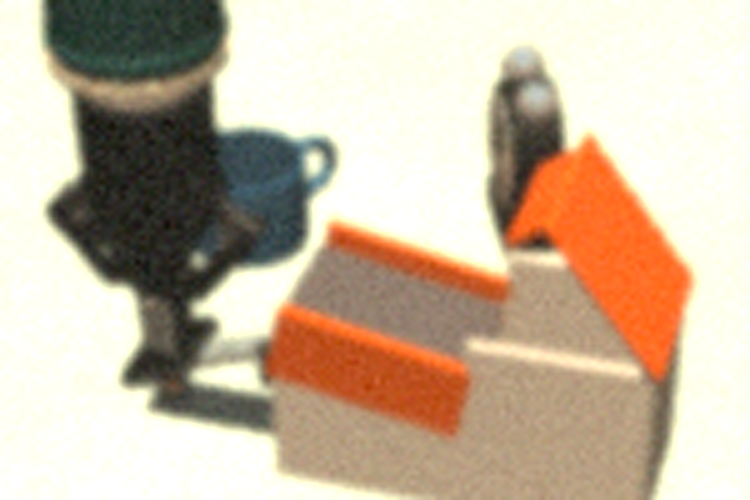

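The force jumped to 14.5 N, so the pedal is on its stop and the lid is well open. I'll hold it there.

>>> arm_command --motion '[{"ax": 0, "ay": 0, "az": 0, "dx": 0, "dy": 0, "dz": 0.0003, "grip": 0.0}, {"ax": 0, "ay": 0, "az": 0, "dx": 0, "dy": 0, "dz": 0.0003, "grip": 0.0}, {"ax": 0, "ay": 0, "az": 0, "dx": 0, "dy": 0, "dz": 0.0003, "grip": 0.0}, {"ax": 0, "ay": 0, "az": 0, "dx": 0, "dy": 0, "dz": 0.0003, "grip": 0.0}, {"ax": 0, "ay": 0, "az": 0, "dx": 0, "dy": 0, "dz": 0.0003, "grip": 0.0}, {"ax": 0, "ay": 0, "az": 0, "dx": 0, "dy": 0, "dz": 0.0003, "grip": 0.0}]'

```text
time_s: 22.75
ee_pos: [422.5, 192.6, 16.2]
orientation: [-3.137, -0.002, -0.296]
force: [-4.9, -2.1, 14.0]
opening: 0.0
```

```bash
python3 - <<'E'
from h import *
a=ctrl.get_image("top")
i=cv2.resize(a[130:280,140:270,::-1],None,fx=4,fy=4,interpolation=cv2.INTER_CUBIC)
cv2.imwrite("pics/p6.png",cv2.convertScaleAbs(i,alpha=2.2))
go((420.9,192.9,165),np.radians(-16.7))
E
```

```text
d [-0.0014 -0.0004 -0.1488] a [-0.004 -0.002 -0.004] t 22.8 p [422.5 192.6  16.2] F [-4.51 -1.08 12.81] op 0.04683953028211077
```

View pics/p6.png

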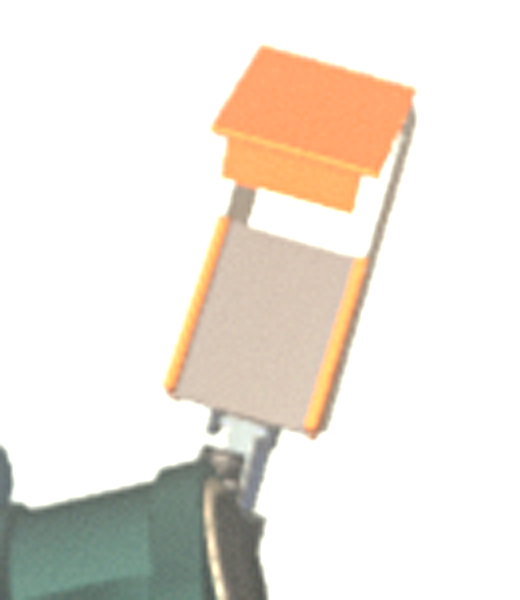

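The bin is open, the chute is empty, and the pedal has been held on its stop for about 0.8 s. Now I'll ease it up slowly.

>>> arm_command --motion '[{"ax": 0, "ay": 0, "az": 0, "dx": 0, "dy": 0, "dz": -0.001, "grip": 0}, {"ax": 0, "ay": 0, "az": 0, "dx": 0, "dy": 0, "dz": -0.002, "grip": 0}, {"ax": 0, "ay": 0, "az": 0, "dx": 0, "dy": 0, "dz": -0.003, "grip": 0}, {"ax": 0, "ay": 0, "az": 0, "dx": 0, "dy": 0, "dz": -0.004, "grip": 0}, {"ax": 0, "ay": 0, "az": 0, "dx": 0, "dy": 0, "dz": -0.005, "grip": 0}, {"ax": 0, "ay": 0, "az": 0, "dx": 0, "dy": 0, "dz": -0.006, "grip": 0}, {"ax": 0, "ay": 0, "az": 0, "dx": 0, "dy": 0, "dz": -0.007, "grip": 0}, {"ax": 0, "ay": 0, "az": 0, "dx": 0, "dy": 0, "dz": -0.008, "grip": 0}, {"ax": 0, "ay": 0, "az": 0, "dx": 0, "dy": 0, "dz": -0.009, "grip": 0}, {"ax": 0, "ay": 0, "az": 0, "dx": 0, "dy": 0, "dz": -0.01, "grip": 0}, {"ax": 0, "ay": 0, "az": 0, "dx": 0, "dy": 0, "dz": -0.011, "grip": 0}, {"ax": 0, "ay": 0, "az": 0, "dx": 0, "dy": 0, "dz": -0.012, "grip": 0}, {"ax": 0, "ay": 0, "az": 0, "dx": 0, "dy": 0, "dz": -0.013, "grip": 0}, {"ax": 0, "ay": 0, "az": 0, "dx": 0, "dy": 0, "dz": -0.014, "grip": 0}]'

```text
time_s: 24.55
ee_pos: [421.8, 192.8, 30.2]
orientation: [-3.138, -0.0, -0.295]
force: [-6.3, 1.0, 4.9]
opening: -0.2
```

>>> arm_command --motion '[{"ax": 0, "ay": 0, "az": 0, "dx": 0, "dy": 0, "dz": -0.001, "grip": 0}, {"ax": 0, "ay": 0, "az": 0, "dx": 0, "dy": 0, "dz": -0.002, "grip": 0}, {"ax": 0, "ay": 0, "az": 0, "dx": 0, "dy": 0, "dz": -0.003, "grip": 0}, {"ax": 0, "ay": 0, "az": 0, "dx": 0, "dy": 0, "dz": -0.004, "grip": 0}, {"ax": 0, "ay": 0, "az": 0, "dx": 0, "dy": 0, "dz": -0.005, "grip": 0}, {"ax": 0, "ay": 0, "az": 0, "dx": 0, "dy": 0, "dz": -0.006, "grip": 0}, {"ax": 0, "ay": 0, "az": 0, "dx": 0, "dy": 0, "dz": -0.007, "grip": 0}, {"ax": 0, "ay": 0, "az": 0, "dx": 0, "dy": 0, "dz": -0.008, "grip": 0}, {"ax": 0, "ay": 0, "az": 0, "dx": 0, "dy": 0, "dz": -0.009, "grip": 0}, {"ax": 0, "ay": 0, "az": 0, "dx": 0, "dy": 0, "dz": -0.01, "grip": 0}, {"ax": 0, "ay": 0, "az": 0, "dx": 0, "dy": 0, "dz": -0.011, "grip": 0}, {"ax": 0, "ay": 0, "az": 0, "dx": 0, "dy": 0, "dz": -0.012, "grip": 0}, {"ax": 0, "ay": 0, "az": 0, "dx": 0, "dy": 0, "dz": -0.013, "grip": 0}, {"ax": 0, "ay": 0, "az": 0, "dx": 0, "dy": 0, "dz": -0.014, "grip": 0}]'

```text
time_s: 26.3
ee_pos: [421.7, 192.7, 44.2]
orientation: [-3.138, -0.0, -0.295]
force: [0.1, -0.2, -0.9]
opening: 0.1
```

Contact is lost at the top of the travel, so I'll lift clear and check.

>>> arm_command --motion '[{"ax": 0, "ay": 0, "az": 0, "dx": 0, "dy": 0, "dz": -0.005, "grip": 0}, {"ax": 0, "ay": 0, "az": 0, "dx": 0, "dy": 0, "dz": -0.02, "grip": 0}, {"ax": 0, "ay": 0, "az": 0, "dx": 0, "dy": 0, "dz": -0.06, "grip": 0}, {"ax": 0, "ay": 0, "az": 0, "dx": 0, "dy": 0, "dz": -0.1, "grip": 0}, {"ax": 0, "ay": 0, "az": 0, "dx": 0, "dy": 0, "dz": -0.12, "grip": 0}, {"ax": 0, "ay": 0, "az": 0, "dx": 0, "dy": 0, "dz": -0.12, "grip": 0}, {"ax": 0, "ay": 0, "az": 0, "dx": 0, "dy": 0, "dz": -0.12, "grip": 0}]'

```text
time_s: 27.18
ee_pos: [421.3, 192.2, 164.1]
orientation: [-3.138, -0.0, -0.295]
force: [-0.1, -0.6, -0.3]
opening: -0.2
```

```bash
python3 - <<'E'
from h import *
b=ctrl.get_image("side");a=ctrl.get_image("top")
cv2.imwrite("pics/f1.png",cv2.convertScaleAbs(cv2.resize(b[90:320,150:330,::-1],None,fx=3,fy=2.6),alpha=1.8))
cv2.imwrite("pics/f2.png",cv2.convertScaleAbs(a[:,:,::-1],alpha=1.6))
s=ctrl.state();print(s['time_s'],s['ee_pos'],s['force'])
E
```

```text
27.275 [421.15734387 192.0251846  163.67962191] [ 0.42740218 -0.2338134  -0.00068334]
```

View pics/f1.png

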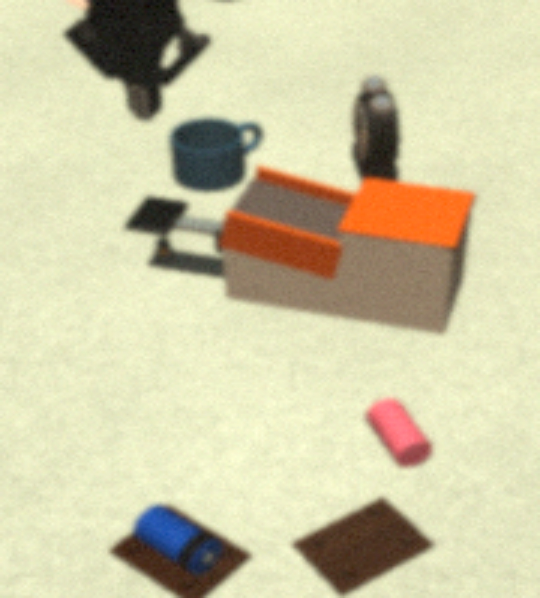

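View pics/f2.png

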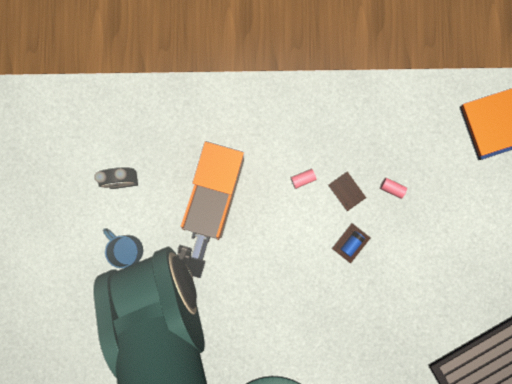

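The lid is shut, the chute is empty, and nothing else has moved: cup at (123,250), clock at (117,178), blue battery at (351,243). Handing in.

```bash
python3 - <<'E'
from plant import ctrl
print(ctrl.close_job())
E
```

```text
the job is handed in; nothing more can be done
None
```

I put the yellow battery in the box, shut the lid and handed the job in at about 27 s. No verdict was reported.

- **Battery:** I set it crosswise on the chute and let go. A picture showed it against the closed flap before I touched the pedal.
- **Pedal:** I pressed it in small steps. The force stayed around 6–8 N, then jumped to about 14.5 N at the stop, after roughly 26 mm of travel. I held it there for about 0.8 s. The highest reading I saw was 14.6 N, against the 22 N limit.
- **Lid:** I eased the pedal up at about 8 mm/s, which works out to roughly 0.3 rad/s at the lid (limit 1.8), and then lifted clear.
- **Last pictures:** The lid looks shut and the chute is empty. The blue battery, cup, clock and pink look-alikes are where they were. The force on the tool was about 0.
- **Not seen directly:** I never saw the battery inside the bin. I take it to be there because it left the chute as the lid opened and is nowhere else in view.
- **Disagreement:** The fingertips were about 20–30 mm higher above the reported tool position than the stated geometry implies. Pictures and contact forces both showed it, and I don't know the cause. I set heights by sight and feel instead. One side effect was a brief 14 N touch when the battery met the chute.

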